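# Sweep up the rock samples and lift the loaded pan

## Robot

A 6-joint arm with a two-finger parallel gripper is mounted at the origin on the work surface. World frame = base frame: x ahead of the robot, y to its left, z up, the work surface at z = 0. Lengths are in m, angles in degrees, forces in N, time in s.
With the tool pointing down it reaches from about 0.375 to 0.9 m from the base axis. Payload 3.1 kg.
Tool frame: the origin (TCP) lies on the centre line of the jaws, within the pads' length; the fingertips stand 25 mm ahead of it and the grasp point (between the pads) lies 6 mm ahead of it; z points along the fingers, y is the line along which they close (so a half turn about z gives the same grasp; the last joint's range is limited). The gripper opens to 87 mm and grips with 3 to 60 N. Pads are 19 mm wide; open, the fingers measure 117 mm over their backs; the gripper's body (75 mm by 190 mm) begins 51 mm behind the grasp point.
Start: joints at [56.007, 30.224, 82.088, -0, 67.689, -10.227], TCP at [0.252, 0.572, 0.248] pointing down, gripper open.
Joint ranges: [-176.69, 176.69], [-43.24, 126.21], [12.49, 139.97], [-82, 262], [0, 151.66], [-163.58, 163.58]. Speed limits (degrees/s): [159.86, 159.86, 180, 180, 180, 180].

## Interface

Orientations are given as a 3x3 rotation matrix whose columns are the frame's x, y, z axes.
In Python, from rig import read_state, capture, camera_params, hand_in gives the robot as it stands.
- The arm moves only by the tool apply_moves, never from a script. Its argument "rows" is a list of rows, each an object of numbers: "x", "y", "z": the shift along the tool's x, y, z in mm; "rx", "ry", "rz": the turn, a rotation vector about the tool's x, y, z in units of 6 degrees (1.0 is 6 degrees); "claw": the closure in counts, from 0 (fully open) to 255 (shut). A call has 1 to 10 rows; each row is the pose to reach, as a shift and turn from the pose commanded when the call began, along the tool's axes at that moment; what a row does not reach only later rows make up. A row lasts 1/8 s, in which the tool goes at most 62.5 mm and 10.7 degrees, less where a joint would pass 70% of its speed; a pose out of reach is approached as far as the arm can. A call with a gripper value outside its range is refused whole. The fingers move at their own pace and stop on an object; the grip force is fixed at half the most. Time passes only in rows, so rows that repeat a pose let the fingers close. It gives the time, the measured TCP pose, the force, the opening and the grip force at its end, in the units of the state.
- read_state(): the state, without advancing time (a new reading comes with each control period).
- capture(name): name is "scene" or "top"; returns (picture, depth): 400x640x3 uint8, red, green, blue; 400x640 float32, m along the optical axis (not along the pixel's ray), 0 where there is no reading.
- camera_params(name): a dict with "fx", "fy", "cx", "cy" (pixels), "D" ([k1, k2, p1, p2, k3] as OpenCV has them; the pictures are not rectified), "xyz" and "orientation" of the camera in the world. Camera axes: x right, y up, looking along -z (the intrinsics and any distortion apply to the point x, -y, -z); pixel columns grow to the right and rows downward; lengths in m; the calibration is good to about 2 mm. A picture is of the moment at which its call begins. camera_params takes no time and is no camera call.
- hand_in(): hands the job in; it is judged then, once.
The state is a dict: "time_s": time; "joint_positions": joint angles; "qvel": joint speeds; "tau": joint torques, N m; "position": TCP position; "tcp_rot": TCP orientation; "force": force on the tool from outside, world axes, zero at the start; "moment": the same for the moment, N m; "opening": opening from 0.0 (shut) to 1.0 (fully open); "grasp_force": force on a finger pad.
Only numpy, scipy, OpenCV 4.12 (cv2) and the standard library are available. Lean on these libraries where they do the work, as an engineer would, in place of code of your own. Each camera call takes 0.05 s, during which the arm holds its last target. There are 200 camera calls.

## Task

Using the wooden pusher and not the gripper itself, sweep the three loose rock samples off the table into the collecting pan while it sits in its bracket, then stand the pusher back down on the table clear of the pan. Then draw the loaded pan up out of its bracket by its black grip, tip it back so that its open mouth points about 45 degrees upwards with all three rocks still in it, and finish while still holding it there, its lowest edge at least 10 cm above the table. Leave the other things on the table where they are.

Things in the scene. Friction and masses are not known exactly. Their poses are not given: they have to be found in the camera images.
- pan_grip (a point): Centre of the collecting pan's grip: a black upright rib 16 mm thick (y), 42 mm long (x), 44 mm high, on the middle of the back wall; 66 mm above the pan's underside (rib top 86 mm). Grasp it from above across y. x points to the pan's open mouth, z up when level. The loaded pan weighs about 0.35 kg, centre of mass about 40 mm from the grip towards the mouth: grip firmly.
- pan_floor (a point): Middle of the inner floor of the bare aluminium pan, 3 mm above its underside; axes as the grip, x to the open mouth. Walls 4 mm thick: back wall's inner face 60 mm behind this point, 42 mm high; side walls 140 mm apart inside, 33 mm high, ending 60 mm in front. The front is open; a thin lip slopes down from 60 to 77 mm in front, its top 3 to 1 mm above the table.
- pan_back (a point): Bottom edge of the pan's back wall, at its middle: the lowest edge once the mouth is tipped up. Axes as for the grip.
- dock: The pan's bracket: a low white plastic U fixed to the table, 34 mm high, 173 mm wide, around the back half of the pan at 3 to 5 mm from it; the pan stands on the table inside it and comes out straight upwards. Origin on the table under the pan's middle; x to the mouth side.
- pusher_grip (a point): In the wooden pusher's black grip, an upright rib 18 mm thick (x), 60 mm wide (y), 46 mm high on top of its foot; this point is 65 mm above the pusher's underside (rib top 86 mm). Grasp from above across x. The pusher sweeps towards its +x; z up. It stands by itself and weighs about 0.2 kg.
- pusher_foot (a point): Middle of the pusher's underside, straight below the grip point, same axes. Foot: wooden block 30 mm deep (x), 120 mm wide (y), 40 mm high; front face 15 mm ahead of this point. At its ends two cheeks, 8 mm thick, 34 mm high, reach to 34 mm ahead (104 mm clear between them). It fits between the pan's side walls, over the pan's floor.
- stone_a_mid (a point): Grey rock sample, faceted, about 30 mm across and 22 mm high, 25 g: its centre, half-way up. The rocks lie on the table in front of the pan's mouth, some 10 to 20 cm from the pan's middle and within 4 cm of the pan's centre line.
- stone_b_mid (a point): Grey rock sample, faceted, about 32 mm across and 20 mm high, 25 g: its centre, half-way up. The rocks lie on the table in front of the pan's mouth, some 10 to 20 cm from the pan's middle and within 4 cm of the pan's centre line.
- stone_c_mid (a point): Grey rock sample, faceted, about 28 mm across and 25 mm high, 25 g: its centre, half-way up. The rocks lie on the table in front of the pan's mouth, some 10 to 20 cm from the pan's middle and within 4 cm of the pan's centre line.
- cup_a: White plastic cup, 62 mm across, 62 mm high, to one side of the sweep (about 16 cm from the pan's centre line): not part of the job. Origin at its underside.
- cup_b: Another such cup, on the other side of the sweep: not part of the job.
- jar: Amber jar, 60 mm across, 90 mm high: not part of the job. Origin at its underside.
- dropper: White bottle, 40 mm across, 85 mm high: not part of the job. Origin at its underside.
- magnet: Steel horseshoe magnet lying flat, about 62 by 54 mm, 12 mm high: not part of the job. Origin at its underside.
- stopper: Black rubber stopper, 32 mm across, 28 mm high: not part of the job. Origin at its underside.
- timer: Grey bench timer, 62 by 62 mm, 20 mm high: not part of the job. Origin at its underside.

How it is judged:
By the outcome, as a careful person would: the job done as asked, in the order asked, and still so for the second after the job is handed in, while the arm keeps its last pose, push and grip.
It also fails if it takes over 56 s, if anything falls off the work surface, if the arm or the gripper's body presses on something with over 40 N, if the wrist force passes 120 N, or if a joint passes its speed limit or range.

## Working session

There is one attempt and no reset: what is moved stays moved. The work goes in short steps, Python scripts to look and compute and a tool call to move; the robot and the scene stay as the last step left them, time stands still between calls to the robot, and variables do not carry over. Pictures are saved under pics/ and viewed, at most 10 in all, crops included, and the job is handed in when it is done.

Besides the shell and the picture viewer there is one more tool, called after "Request:" as name(argument=value, ...) on one line, values as JSON. apply_moves: Moves the arm, as the interface text tells. Its arguments: {"type":"object","properties":{"rows":{"type":"array"}},"required":["rows"]}

```bash
mkdir -p pics; ls; cat > h.py <<'E'
import numpy as np, cv2
from rig import read_state, capture, camera_params, hand_in
def world(name, depth, uv):
    "pixels (N,2) + depth -> world points"
    p=camera_params(name); K=np.array([[p['fx'],0,p['cx']],[0,p['fy'],p['cy']],[0,0,1]])
    uv=np.asarray(uv,float).reshape(-1,1,2)
    n=cv2.undistortPoints(uv,K,np.array(p['D'],float)).reshape(-1,2)
    d=depth[uv[:,0,1].astype(int),uv[:,0,0].astype(int)][:,None]
    c=np.hstack([n[:,:1],-n[:,1:],-np.ones((len(n),1))])
    return c*d@np.array(p['orientation']).T+np.array(p['xyz'])
def cloud(name):
    im,d=capture(name); v,u=np.mgrid[:400,:640]
    P=world(name,d,np.stack([u.ravel(),v.ravel()],1)).reshape(400,640,3); P[d==0]=np.nan
    return im,d,P
E
python3 - <<'E'
from h import *
print(read_state())
for n in('scene','top'):
    im,d,P=cloud(n); p=camera_params(n); print(p)
    cv2.imwrite(f'pics/{n}0.png',im[:,:,::-1]); np.savez(f'{n}0',im=im,d=d,P=P)
E
```

```text
pics
{'time_s': 0.0, 'joint_positions': array([ 5.60074008e+01,  3.02789955e+01,  8.21575106e+01,  1.98934493e-04,
        6.76906575e+01, -1.02281200e+01]), 'qvel': array([-0.01789166, -0.01467338, -0.02082022,  0.04795418, -0.03449895,
        0.03691728]), 'tau': array([ 3.50635037e-04, -4.40040171e+01, -1.76590848e+01,  6.35362579e-02,
        5.80410892e-02, -1.39028734e-04]), 'position': array([0.25144569, 0.57142745, 0.24656504]), 'tcp_rot': array([[-9.15208892e-01,  4.02977838e-01, -1.24351019e-03],
       [ 4.02979561e-01,  9.15207132e-01, -1.83834804e-03],
       [ 3.97255877e-04, -2.18358166e-03, -9.99997537e-01]]), 'force': array([ 0.2938391 , -0.06907236, -0.60864922]), 'moment': array([-0.01830084, -0.00739463,  0.02224251]), 'grasp_force': 0.0, 'opening': 1.0019150880140686}
{'fx': 399.6658040863906, 'fy': 399.6658040863906, 'cx': 323.4193206109619, 'cy': 196.11071070490723, 'D': array([-0.03745836,  0.        ,  0.        ,  0.        ,  0.        ]), 'xyz': array([1.30635262, 0.36182846, 1.02853084]), 'orientation': array([[-0.44366939, -0.6625578 ,  0.60346883],
       [ 0.89605691, -0.3163302 ,  0.31147587],
       [-0.01547535,  0.67893473,  0.73403552]])}
{'fx': 374.7681123296011, 'fy': 374.7681123296011, 'cx': 316.40303292839536, 'cy': 199.36121546315573, 'D': array([-0.05646539,  0.        ,  0.        ,  0.        ,  0.        ]), 'xyz': array([ 0.43563905, -0.01771263,  1.08423277]), 'orientation': array([[-0.01689337,  0.99339442, -0.11349954],
       [-0.99982892, -0.01763899, -0.00556826],
       [-0.0075335 ,  0.11338606,  0.99352244]])}
```

View pics/top0.png

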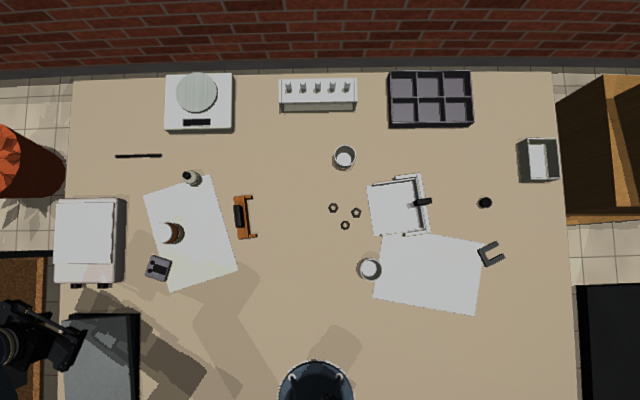

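View pics/scene0.png

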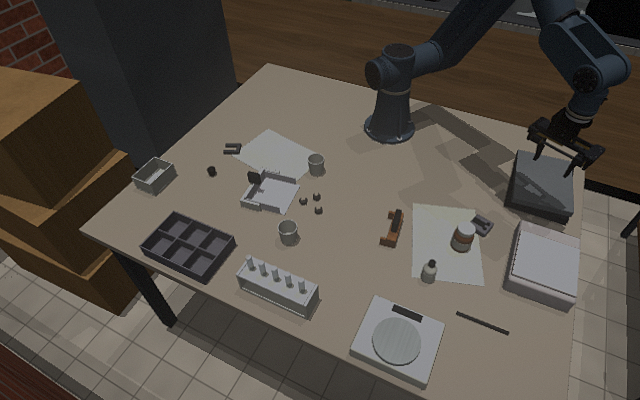

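The top view shows the pan at about (398,205) with its grip at (421,202) and its mouth to the left. The stones are around (333-356, 207-226), the pusher is at (243,216) sweeping right, and the cups are at (344,157) and (369,268). Next I'll measure these and look at a crop.

```bash
python3 - <<'E'
from h import *
T=np.load('top0.npz'); im,P=T['im'],T['P']
hsv=cv2.cvtColor(im,cv2.COLOR_RGB2HSV); Z=P[...,2]
v,u=np.mgrid[:400,:640]
def box(a,b,c,d): return (u>=a)&(u<b)&(v>=c)&(v<d)
def rep(n,m):
    q=P[m]; q=q[~np.isnan(q[:,0])]
    r=cv2.minAreaRect((q[:,:2]*1000).astype(np.float32))
    # pixel-PCA
    c=q[:,:2]-q[:,:2].mean(0); w,V=np.linalg.eigh(c.T@c)
    print(n,len(q),'mean',q.mean(0).round(4),'z',np.percentile(q[:,2],[5,95]).round(3),'rect',np.round(r[0],1),np.round(r[1],1),round(r[2],1),'ang',round(np.degrees(np.arctan2(V[1,1],V[0,1])),1))
rep('table',box(290,320,190,230))
blk=hsv[...,2]<70
rep('pgriptop',box(405,440,190,212)&(Z>.078)&(Z<.095))
rep('panall',box(360,435,165,245)&(Z>.02)&(Z<.05))
rep('panfloor',box(372,415,185,232)&(Z<.012)&(Z>-.01))
rep('pushtop',box(225,262,185,245)&(Z>.078)&(Z<.095))
rep('pushfoot',box(225,262,185,245)&(Z>.028)&(Z<.05))
rep('pushall',box(225,262,185,245)&(Z>.025))
s=box(322,366,198,235)&(Z>.008)
n,l,st,c=cv2.connectedComponentsWithStats(s.astype(np.uint8))
for i in range(1,n):
    if st[i,4]>8: print(c[i]); rep('stone',l==i)
for a,b,n in((344,157,'cupa'),(369,268,'cupb')): rep(n,box(a-16,a+16,b-16,b+16)&(Z>.05))
cr=cv2.resize(im[150:290,220:440,::-1],None,fx=3.6,fy=3.6,interpolation=cv2.INTER_CUBIC); cv2.imwrite('pics/c1.png',cr)
E
```

```text
table 1196 mean [ 5.306e-01  2.350e-02 -3.000e-04] z [-0.004  0.003] rect [531.   23.6] [ 84.8 114.4] 89.1 ang 179.2
pgriptop 90 mean [ 0.54   -0.3006  0.0855] z [0.082 0.088] rect [ 540.4 -300.8] [16.1 40.8] 7.9 ang 97.0
panall 699 mean [ 0.5392 -0.2859  0.0336] z [0.026 0.042] rect [ 533.9 -250.9] [173.5 138. ] 7.0 ang -170.8
panfloor 1983 mean [ 0.5307 -0.2329  0.0027] z [-0.001  0.006] rect [ 530.7 -234.1] [124.8 135.2] 88.5 ang 164.7
pushtop 152 mean [0.5097 0.2012 0.085 ] z [0.081 0.088] rect [509.6 202. ] [59.7 18.7] 6.2 ang -173.4
pushfoot 347 mean [0.5081 0.1952 0.0386] z [0.032 0.044] rect [510.7 192.6] [120.3  49.7] 6.7 ang -174.0
pushall 556 mean [0.5085 0.1965 0.0534] z [0.032 0.087] rect [510.7 192.6] [120.3  49.7] 6.7 ang -174.1
[332.93617021 207.55319149]
stone 47 mean [ 0.5331 -0.0586  0.0178] z [0.012 0.022] rect [534. -59.] [24.2 23.9] 75.5 ang -157.8
[355.86956522 212.2826087 ]
stone 46 mean [ 0.5185 -0.1238  0.0162] z [0.013 0.019] rect [ 518.  -123.7] [26.5 25.9] 50.0 ang 61.4
[344.75       224.90909091]
stone 44 mean [ 0.4829 -0.0909  0.0201] z [0.016 0.024] rect [482.7 -91.6] [22.8 22.8] 89.1 ang -160.7
cupa 110 mean [ 0.6788 -0.0928  0.0592] z [0.053 0.065] rect [674.8 -92.6] [59.1 59.5] 88.9 ang 157.0
cupb 105 mean [ 0.3564 -0.1606  0.0598] z [0.052 0.064] rect [ 358.6 -156.3] [59.2 58.9] 26.0 ang 145.1
```

View pics/c1.png

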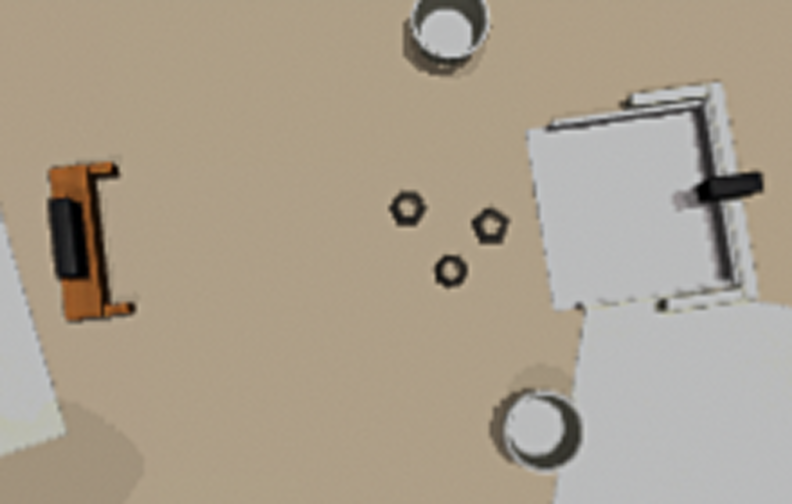

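The crop shows exactly three stones, lying between the pusher and the pan's mouth, all within about 30 mm of the centre line. Heights and sizes match the description. Next I'll work out the move to above the pusher.

```bash
cat >> h.py <<'E'
from scipy.spatial.transform import Rotation as R
def down(yaw):
    "tool pointing down with its y axis at yaw (deg)"
    a=np.radians(yaw); y=np.array([np.cos(a),np.sin(a),0]); z=np.array([0,0,-1.])
    return np.column_stack([np.cross(y,z),y,z])
def row(pos,rot,s=None):
    s=s or read_state(); R0=s['tcp_rot']
    d=R0.T@(np.array(pos)-s['position'])*1000; w=R.from_matrix(R0.T@rot).as_rotvec(degrees=True)/6
    print('xyz',d.round(1),'r',w.round(2))
G=np.array([.540,-.3006]); E=np.array([-np.sin(np.radians(7.5)),np.cos(np.radians(7.5))])
def pan(s,z): return [*(G+E*s),z]   # s m from grip towards the mouth
E
python3 - <<'E'
from h import *
row([.5097,.2018,.2],down(96.4)); row([.5097,.2018,.071],down(96.4))
for n in 'ab': pass
print(pan(.5026,0),pan(.06,0))
E
```

```text
xyz [-385.3 -234.2   47. ] r [-0.02 -0.01 -5.03]
xyz [-385.3 -233.9  176. ] r [-0.02 -0.01 -5.03]
[np.float64(0.4743975357902021), np.float64(0.19770018732647715), 0] [np.float64(0.5321684284667969), np.float64(-0.24111330831757136), 0]
```

Request:
apply_moves(rows=[{"x": -385,"y": -234,"z": 47,"rz": -5},{"x": -385,"y": -234,"z": 47,"rz": -5},{"x": -385,"y": -234,"z": 47,"rz": -5},{"x": -385,"y": -234,"z": 47,"rz": -5},{"x": -385,"y": -234,"z": 47,"rz": -5},{"x": -385,"y": -234,"z": 47,"rz": -5},{"x": -385,"y": -234,"z": 47,"rz": -5},{"x": -385,"y": -234,"z": 47,"rz": -5},{"x": -385,"y": -234,"z": 47,"rz": -5},{"x": -385,"y": -234,"z": 47,"rz": -5}])

```text
validation failed for argument at $.ro...
```

```bash
python3 - <<'E'
from h import *
s=read_state(); print(s['position'],s['joint_positions'].round(1)); row([.5097,.2018,.071],down(96.4))
E
```

```text
[0.25153653 0.57147362 0.24666826] [ 56.   30.3  82.2  -0.   67.7 -10.2]
xyz [-385.3 -233.9  176. ] r [-0.02 -0.01 -5.03]
```

Request:
apply_moves(rows=[{"x": -385,"y": -234,"z": 47,"rx": 0,"ry": 0,"rz": -5,"claw": 0},{"x": -385,"y": -234,"z": 47,"rx": 0,"ry": 0,"rz": -5,"claw": 0},{"x": -385,"y": -234,"z": 47,"rx": 0,"ry": 0,"rz": -5,"claw": 0},{"x": -385,"y": -234,"z": 47,"rx": 0,"ry": 0,"rz": -5,"claw": 0},{"x": -385,"y": -234,"z": 47,"rx": 0,"ry": 0,"rz": -5,"claw": 0},{"x": -385,"y": -234,"z": 47,"rx": 0,"ry": 0,"rz": -5,"claw": 0},{"x": -385,"y": -234,"z": 47,"rx": 0,"ry": 0,"rz": -5,"claw": 0},{"x": -385,"y": -234,"z": 47,"rx": 0,"ry": 0,"rz": -5,"claw": 0},{"x": -385,"y": -234,"z": 47,"rx": 0,"ry": 0,"rz": -5,"claw": 0},{"x": -385,"y": -234,"z": 47,"rx": 0,"ry": 0,"rz": -5,"claw": 0}])

```text
time_s: 1.35
position: [0.509, 0.2033, 0.2003]
tcp_rot: [[-0.994, -0.109, -0.001], [-0.109, 0.994, 0.0], [0.001, 0.0, -1.0]]
force: [-0.2, -0.5, 0.3]
opening: 1.0
grasp_force: 0.0
```

```bash
python3 - <<'E'
from h import *
s=read_state(); print(s['time_s'],s['position'],s['joint_positions'].round(1)); row([.5097,.2018,.071],down(96.4))
E
```

```text
1.35 [0.50897088 0.20326264 0.20030985] [ 10.1  27.9  95.9   0.   56.2 -86.2]
xyz [ -0.7  -1.6 129.3] r [ 0.   -0.01 -0.02]
```

Request:
apply_moves(rows=[{"x": -0.7,"y": -1.6,"z": 50,"rx": 0,"ry": 0,"rz": 0,"claw": 0},{"x": -0.7,"y": -1.6,"z": 95,"rx": 0,"ry": 0,"rz": 0,"claw": 0},{"x": -0.7,"y": -1.6,"z": 129,"rx": 0,"ry": 0,"rz": 0,"claw": 0},{"x": -0.7,"y": -1.6,"z": 129,"rx": 0,"ry": 0,"rz": 0,"claw": 0},{"x": -0.7,"y": -1.6,"z": 129,"rx": 0,"ry": 0,"rz": 0,"claw": 255},{"x": -0.7,"y": -1.6,"z": 129,"rx": 0,"ry": 0,"rz": 0,"claw": 255},{"x": -0.7,"y": -1.6,"z": 129,"rx": 0,"ry": 0,"rz": 0,"claw": 255},{"x": -0.7,"y": -1.6,"z": 129,"rx": 0,"ry": 0,"rz": 0,"claw": 255},{"x": -0.7,"y": -1.6,"z": 129,"rx": 0,"ry": 0,"rz": 0,"claw": 255},{"x": -0.7,"y": -1.6,"z": 129,"rx": 0,"ry": 0,"rz": 0,"claw": 255}])

```text
time_s: 2.6
position: [0.5107, 0.2011, 0.0716]
tcp_rot: [[-0.994, -0.108, -0.0], [-0.108, 0.994, -0.0], [0.0, -0.0, -1.0]]
force: [-0.6, -0.5, -0.3]
opening: 0.4
grasp_force: 0.0
```

```bash
python3 - <<'E'
from h import *
s=read_state(); print(s['time_s'],s['position'],s['force'],s['grasp_force'],s['opening'])
# lateral-centred start, 9 mm above table; s along pan axis
row([*pan(.47,0)[:2],s['position'][2]+.02],down(97.5))
row([*pan(.47,0)[:2],s['position'][2]+.005],down(97.5))
E
```

```text
2.6 [0.51074549 0.20107379 0.07158432] [-0.60040267 -0.46428149 -0.26185904] 0.0 0.39966591176765015
xyz [ 35.8 -32.  -20. ] r [-0.   -0.   -0.21]
xyz [ 35.8 -32.   -5. ] r [-0.   -0.   -0.21]
```

Fingers are still closing, so wait.

Request:
apply_moves(rows=[{"x": 0,"y": 0,"z": 0,"rx": 0,"ry": 0,"rz": 0,"claw": 255},{"x": 0,"y": 0,"z": 0,"rx": 0,"ry": 0,"rz": 0,"claw": 255},{"x": 0,"y": 0,"z": 0,"rx": 0,"ry": 0,"rz": 0,"claw": 255},{"x": 0,"y": 0,"z": 0,"rx": 0,"ry": 0,"rz": 0,"claw": 255},{"x": 0,"y": 0,"z": 0,"rx": 0,"ry": 0,"rz": 0,"claw": 255}])

```text
time_s: 3.22
position: [0.5107, 0.2012, 0.0714]
tcp_rot: [[-0.994, -0.109, -0.0], [-0.109, 0.994, 0.0], [0.0, 0.0, -1.0]]
force: [1.2, 0.3, -1.1]
opening: 0.203
grasp_force: 30.0
```

Request:
apply_moves(rows=[{"x": 0,"y": 0,"z": -10,"rx": 0,"ry": 0,"rz": 0,"claw": 255},{"x": 0,"y": 0,"z": -20,"rx": 0,"ry": 0,"rz": 0,"claw": 255},{"x": 18,"y": -16,"z": -20,"rx": 0,"ry": 0,"rz": -0.1,"claw": 255},{"x": 36,"y": -32,"z": -20,"rx": 0,"ry": 0,"rz": -0.2,"claw": 255},{"x": 36,"y": -32,"z": -20,"rx": 0,"ry": 0,"rz": -0.2,"claw": 255},{"x": 36,"y": -32,"z": -20,"rx": 0,"ry": 0,"rz": -0.2,"claw": 255}])

```text
time_s: 3.98
position: [0.4799, 0.1657, 0.0922]
tcp_rot: [[-0.992, -0.129, 0.003], [-0.129, 0.992, 0.0], [-0.003, 0.0, -1.0]]
force: [0.1, -0.2, -2.5]
opening: 0.204
grasp_force: 30.0
```

```bash
python3 - <<'E'
from h import *
s=read_state(); print(s['position'],s['force'])
im,d,P=cloud('top'); Z=P[...,2]
hsv=cv2.cvtColor(im,cv2.COLOR_RGB2HSV)
v,u=np.mgrid[:400,:640]
m=(hsv[...,0]<20)&(hsv[...,1]>140)&(u>220)&(u<300)&(v>180)&(v<270)
q=P[m]; q=q[(q[:,2]>.03)]; print(len(q),np.percentile(q[:,2],[5,50,95]),cv2.minAreaRect((q[:,:2]*1000).astype(np.float32)))
st=(u>322)&(u<366)&(v>195)&(v<238)&(Z>.008)&(Z<.04)
n,l,_,c=cv2.connectedComponentsWithStats(st.astype(np.uint8)); print([ (len(P[l==i]),P[l==i].mean(0).round(3)) for i in range(1,n)])
row([*pan(.44,0)[:2],.0764],down(97.5),s)
cv2.imwrite('pics/c2.png',cv2.resize(im[150:290,220:440,::-1],None,fx=3.6,fy=3.6))
E
```

```text
[0.47985413 0.16574278 0.09219199] [ 0.12850699 -0.18078061 -2.51343121]
106 [0.03790111 0.05818113 0.15848465] ((482.4494934082031, 138.4493408203125), (117.17683410644531, 55.6476936340332), 6.342163562774658)
[(46, array([ 0.533, -0.058,  0.018])), (47, array([ 0.518, -0.124,  0.016])), (44, array([ 0.483, -0.091,  0.02 ]))]
xyz [  1.2 -30.2  15.8] r [ 0.    0.03 -0.02]
```

View pics/c2.png

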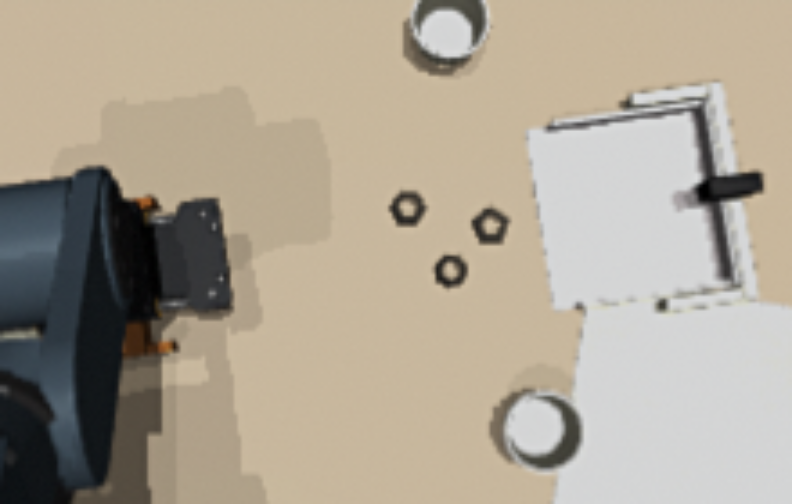

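The pusher is held level with its cheeks visible and centred on the pan's axis, and the stones haven't moved. Next I lower it to a 4-5 mm gap and approach.

Request:
apply_moves(rows=[{"x": 1,"y": -15,"z": 8,"rx": 0,"ry": 0,"rz": 0,"claw": 255},{"x": 1,"y": -40,"z": 15,"rx": 0,"ry": 0,"rz": 0,"claw": 255},{"x": 1,"y": -75,"z": 15.5,"rx": 0,"ry": 0,"rz": 0,"claw": 255},{"x": 1,"y": -110,"z": 15.5,"rx": 0,"ry": 0,"rz": 0,"claw": 255},{"x": 1,"y": -145,"z": 15.5,"rx": 0,"ry": 0,"rz": 0,"claw": 255},{"x": 1,"y": -160,"z": 15.5,"rx": 0,"ry": 0,"rz": 0,"claw": 255},{"x": 1,"y": -160,"z": 15.5,"rx": 0,"ry": 0,"rz": 0,"claw": 255}])

```text
time_s: 4.9
position: [0.4984, 0.0057, 0.0757]
tcp_rot: [[-0.992, -0.127, -0.0], [-0.127, 0.992, 0.0], [0.0, 0.0, -1.0]]
force: [0.8, 0.0, -2.6]
opening: 0.207
grasp_force: 30.0
```

```bash
python3 - <<'E'
from h import *
s=read_state(); print(s['position'],s['force'],(s['position'][:2]-G)@E)
row([*pan(.085,0)[:2],.0762],down(97.5),s)
E
```

```text
[0.49842007 0.0056821  0.07571614] [ 0.79744718  0.03056566 -2.59318556] 0.30908908257104645
xyz [  -2.  -224.1   -0.5] r [ 0.   -0.   -0.03]
```

Request:
apply_moves(rows=[{"x": -1,"y": -18,"z": -0.5,"rx": 0,"ry": 0,"rz": 0,"claw": 255},{"x": -2,"y": -36,"z": -0.5,"rx": 0,"ry": 0,"rz": 0,"claw": 255},{"x": -2,"y": -54,"z": -0.5,"rx": 0,"ry": 0,"rz": 0,"claw": 255},{"x": -2,"y": -70,"z": -0.5,"rx": 0,"ry": 0,"rz": 0,"claw": 255},{"x": -2,"y": -85,"z": -0.5,"rx": 0,"ry": 0,"rz": 0,"claw": 255},{"x": -2,"y": -100,"z": -0.5,"rx": 0,"ry": 0,"rz": 0,"claw": 255},{"x": -2,"y": -112,"z": -0.5,"rx": 0,"ry": 0,"rz": 0,"claw": 255},{"x": -2,"y": -124,"z": -0.5,"rx": 0,"ry": 0,"rz": 0,"claw": 255},{"x": -2,"y": -130,"z": -0.5,"rx": 0,"ry": 0,"rz": 0,"claw": 255},{"x": -2,"y": -130,"z": -0.5,"rx": 0,"ry": 0,"rz": 0,"claw": 255}])

```text
time_s: 6.15
position: [0.517, -0.1223, 0.0765]
tcp_rot: [[-0.992, -0.129, 0.0], [-0.129, 0.992, -0.0], [-0.0, -0.0, -1.0]]
force: [-0.3, 0.4, -1.5]
opening: 0.199
grasp_force: 30.0
```

```bash
python3 - <<'E'
from h import *
s=read_state(); print(s['position'],s['force'],(s['position'][:2]-G)@E)
row([*pan(.085,0)[:2],.0765],down(97.5),s)
a=capture('top')[0][150:290,260:460,::-1]; b=capture('scene')[0][130:270,210:410,::-1]
cv2.imwrite('pics/c3.png',cv2.resize(np.hstack([a,b]),None,fx=2,fy=2,interpolation=cv2.INTER_CUBIC))
E
```

```text
[ 0.51699618 -0.12232525  0.07649955] [-0.3096688   0.37274909 -1.53623401] 0.17975218334690307
xyz [  0.3 -94.8   0. ] r [-0.    0.   -0.01]
```

View pics/c3.png

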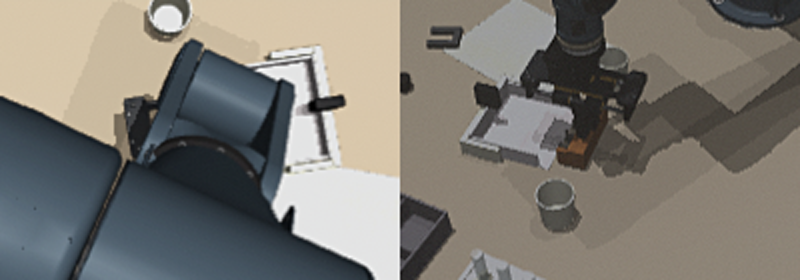

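The pusher is at the lip in the scene view (about (578,150)), with at least one stone ahead of it and the pan undisturbed. I'll continue slowly.

Request:
apply_moves(rows=[{"x": 0,"y": -12,"z": 0,"rx": 0,"ry": 0,"rz": 0,"claw": 255},{"x": 0,"y": -24,"z": 0,"rx": 0,"ry": 0,"rz": 0,"claw": 255},{"x": 0,"y": -36,"z": 0,"rx": 0,"ry": 0,"rz": 0,"claw": 255},{"x": 0,"y": -48,"z": 0,"rx": 0,"ry": 0,"rz": 0,"claw": 255},{"x": 0,"y": -60,"z": 0,"rx": 0,"ry": 0,"rz": 0,"claw": 255},{"x": 0,"y": -72,"z": 0,"rx": 0,"ry": 0,"rz": 0,"claw": 255},{"x": 0,"y": -84,"z": 0,"rx": 0,"ry": 0,"rz": 0,"claw": 255},{"x": 0,"y": -94,"z": 0,"rx": 0,"ry": 0,"rz": 0,"claw": 255},{"x": 0,"y": -94,"z": 0,"rx": 0,"ry": 0,"rz": 0,"claw": 255},{"x": 0,"y": -94,"z": 0,"rx": 0,"ry": 0,"rz": 0,"claw": 255}])

```text
time_s: 7.5
position: [0.5332, -0.2185, 0.0813]
tcp_rot: [[-0.992, -0.129, 0.01], [-0.129, 0.992, -0.007], [-0.009, -0.008, -1.0]]
force: [1.7, -1.4, 20.2]
opening: 0.341
grasp_force: 34.6
```

```bash
python3 - <<'E'
from h import *
s=read_state(); print(s['position'],s['force'],(s['position'][:2]-G)@E)
a=capture('top')[0][150:290,260:460,::-1]; b=capture('scene')[0][130:270,210:410,::-1]
cv2.imwrite('pics/c4.png',cv2.resize(np.hstack([a,b]),None,fx=2,fy=2,interpolation=cv2.INTER_CUBIC))
E
```

```text
[ 0.53319207 -0.21851394  0.08132661] [ 1.66581679 -1.40612427 20.22111059] 0.0822724196686207
```

View pics/c4.png

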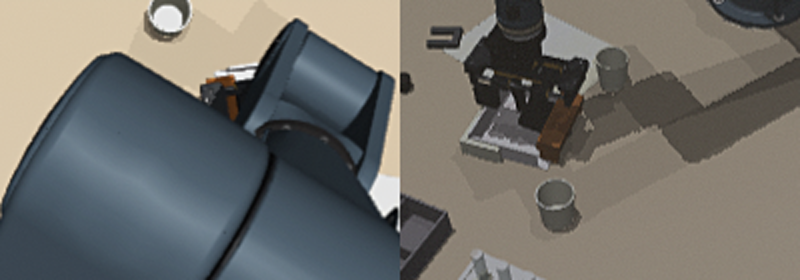

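Something jammed: the opening grew to 0.34 and there is 20 N upward. I need a closer look and measurements before moving.

```bash
python3 - <<'E'
from h import *
im,d,P=cloud('scene'); np.savez('s5',im=im,d=d,P=P)
hsv=cv2.cvtColor(im,cv2.COLOR_RGB2HSV); v,u=np.mgrid[:400,:640]
m=(hsv[...,0]<18)&(hsv[...,1]>120)&(u>240)&(u<320)&(v>150)&(v<230)
q=P[m]; q=q[~np.isnan(q[:,0])]
o=np.array([*(G+E*.067)]); E2=np.array([E[1],-E[0]])  # lateral (world +x side)
c=np.c_[(q[:,:2]-o)@E,(q[:,:2]-o)@E2,q[:,2]]*1000
print(len(c),c.min(0),c.max(0),c.mean(0)); 
for k in range(0,len(c),max(1,len(c)//40)): print(c[k].round(0),end=' ')
cv2.imwrite('pics/c5.png',cv2.resize(im[150:240,230:350,::-1],None,fx=6.5,fy=6.5,interpolation=cv2.INTER_CUBIC))
E
```

```text
71 [-14.72424252 -56.92677992  11.47848193] [102.54575768  59.65546785 156.44129905] [68.2970135   9.65684325 56.23741127]
[-15.  29. 156.] [ 76. -49.  61.] [ 78. -53.  58.] [ 81. -54.  58.] [ 84. -57.  56.] [103.  17. 127.] [ 77. -46.  60.] [ 81. -46.  61.] [ 83. -50.  58.] [ 49. -31.  60.] [ 54. -31.  62.] [ 75. -42.  58.] [ 78. -42.  59.] [ 81. -45.  57.] [ 85. -44.  60.] [ 50. -23.  64.] [ 58. -28.  61.] [ 74. -36.  59.] [ 76. -39.  57.] [ 79. -40.  56.] [ 83. -40.  58.] [ 59. -27.  58.] [ 75. -32.  57.] [ 77. -36.  55.] [ 81. -36.  56.] [ 84. -37.  56.] [ 50. -13.  63.] [ 49. -13.  58.] [ 69. -19.  59.] [ 61. -11.  59.] [ 65. -12.  60.] [ 75. -12.  58.] [ 78. -15.  56.] [56.  3. 61.] [53. 13. 60.] [74.  2. 57.] [83. -2. 55.] [50. 31. 58.] [83. 18. 52.] [51. 43. 61.] [52. 38. 56.] [50. 41. 54.] [72. 34. 55.] [49. 47. 55.] [74. 38. 54.] [48. 53. 56.] [51. 52. 56.] [57. 50. 56.] [64. 48. 56.] [66. 46. 54.] [83. 35. 49.] [48. 55. 54.] [67. 49. 54.] [71. 48. 54.] [49. 58. 52.] [83. 44. 49.] [74. 56. 53.] [76. 52. 50.] [80. 55. 54.] [83. 52. 51.] [75. 59. 52.] [78. 57. 51.] [80. 55. 49.] [84. 55. 51.] [78. 58. 47.] [81. 58. 48.] [84. 55. 46.] [51. 59. 28.] [50. 58. 17.] [57. 60. 16.] [75. 59. 11.]
```

View pics/c5.png

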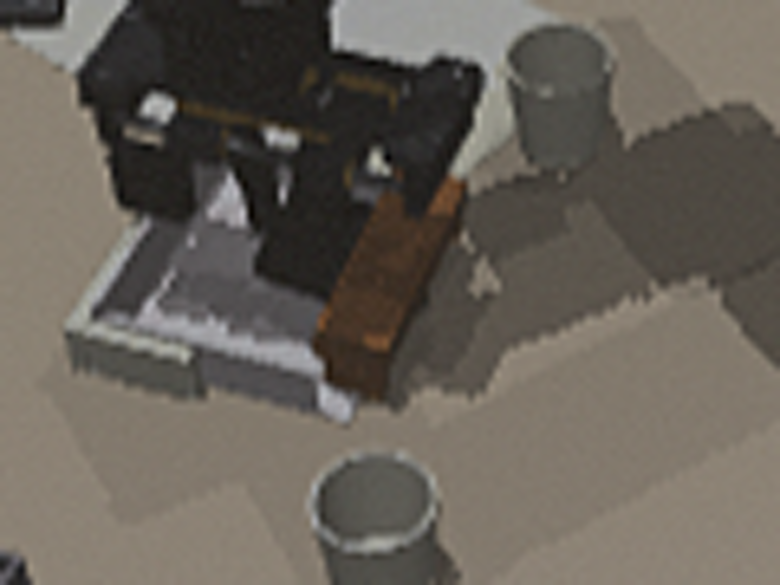

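The pusher has pitched about 90° forward in the jaws: its back face is up (z≈55) and its rib points into the pan. It is now lying on its cheeks over the lip. I'll lift it gently, back it away and look.

Request:
apply_moves(rows=[{"x": 0,"y": 0,"z": -8,"rx": 0,"ry": 0,"rz": 0,"claw": 255},{"x": 0,"y": 0,"z": -16,"rx": 0,"ry": 0,"rz": 0,"claw": 255},{"x": 0,"y": 0,"z": -25,"rx": 0,"ry": 0,"rz": 0,"claw": 255},{"x": 0,"y": 0,"z": -35,"rx": 0,"ry": 0,"rz": 0,"claw": 255},{"x": 0,"y": 0,"z": -45,"rx": 0,"ry": 0,"rz": 0,"claw": 255},{"x": 0,"y": 0,"z": -55,"rx": 0,"ry": 0,"rz": 0,"claw": 255},{"x": 0,"y": 0,"z": -55,"rx": 0,"ry": 0,"rz": 0,"claw": 255}])

```text
time_s: 8.52
position: [0.5297, -0.2155, 0.1325]
tcp_rot: [[-0.992, -0.129, 0.002], [-0.129, 0.992, -0.001], [-0.002, -0.001, -1.0]]
force: [-0.0, -0.3, 0.8]
opening: 0.005
grasp_force: 0.0
```

```bash
python3 - <<'E'
from h import *
s=read_state(); print(s['position'],s['force'])
im,d,P=cloud('scene'); np.savez('s6',im=im,d=d,P=P)
cv2.imwrite('pics/c6.png',cv2.resize(im[140:240,230:350,::-1],None,fx=6,fy=6,interpolation=cv2.INTER_CUBIC))
E
```

```text
[ 0.52966255 -0.21551405  0.13253729] [-0.03793853 -0.2915819   0.76005127]
```

View pics/c6.png

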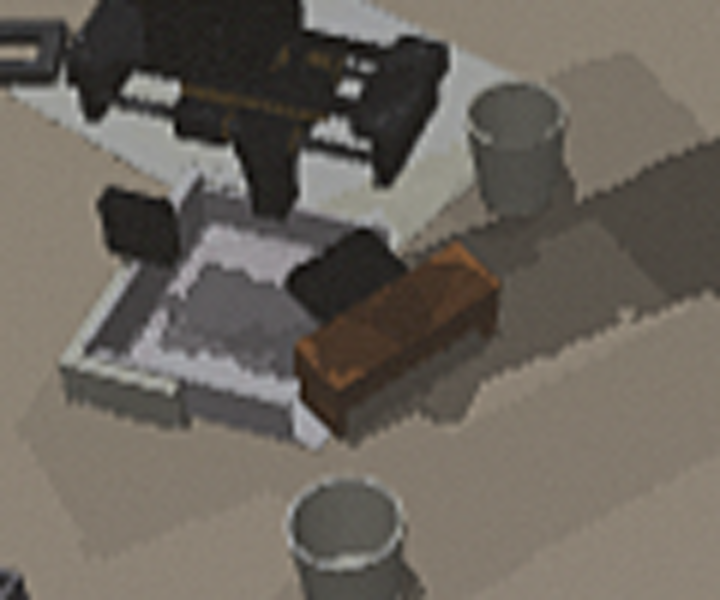

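The pusher has slipped out. It lies back-face up on the lip with its rib (about (350,275)) pointing into the pan, and the pan hasn't moved. Next I move the arm clear, turn the tool 90°, open it and look from the top.

Request:
apply_moves(rows=[{"x": 0,"y": 20,"z": -30,"rx": 0,"ry": 0,"rz": 1.5,"claw": 0},{"x": 0,"y": 60,"z": -60,"rx": 0,"ry": 0,"rz": 3,"claw": 0},{"x": 0,"y": 110,"z": -90,"rx": 0,"ry": 0,"rz": 4.5,"claw": 0},{"x": 0,"y": 160,"z": -110,"rx": 0,"ry": 0,"rz": 6,"claw": 0},{"x": 0,"y": 210,"z": -110,"rx": 0,"ry": 0,"rz": 7.5,"claw": 0},{"x": 0,"y": 230,"z": -110,"rx": 0,"ry": 0,"rz": 9,"claw": 0},{"x": 0,"y": 230,"z": -110,"rx": 0,"ry": 0,"rz": 10.5,"claw": 0},{"x": 0,"y": 230,"z": -110,"rx": 0,"ry": 0,"rz": 12,"claw": 0},{"x": 0,"y": 230,"z": -110,"rx": 0,"ry": 0,"rz": 13.5,"claw": 0},{"x": 0,"y": 230,"z": -110,"rx": 0,"ry": 0,"rz": 15,"claw": 0}])

```text
time_s: 9.82
position: [0.4989, 0.013, 0.2411]
tcp_rot: [[-0.124, 0.992, -0.001], [0.992, 0.124, 0.0], [0.0, -0.001, -1.0]]
force: [0.3, 0.9, -0.5]
opening: 0.981
grasp_force: 0.0
```

```bash
cat >> h.py <<'E'
O=G+E*.067; E2=np.array([E[1],-E[0]])
def pf(P): # pan frame: along (to mouth), lateral (+ = world +x), z in mm
    return np.dstack([(P[...,:2]-O)@E,(P[...,:2]-O)@E2,P[...,2]])*1000
E
python3 - <<'E'
from h import *
s=read_state(); print(s['position'],s['joint_positions'].round(1))
for n in('top','scene'):
    im,d,P=cloud(n); np.savez(n+'7',im=im,P=P); Q=pf(P)
    ok=(abs(Q[...,0]-40)<90)&(abs(Q[...,1])<75)&(Q[...,2]>-5)&(Q[...,2]<100)
    H=np.full((18,15),np.nan)
    for a,l,z in Q[ok]: i,j=int((a+50)//10),int((l+75)//10); H[i,j]=np.nanmax([H[i,j],z])
    print(n,'rows along -45..125, cols lateral -70..70'); print(np.nan_to_num(H,nan=-9).astype(int))
    hsv=cv2.cvtColor(im,cv2.COLOR_RGB2HSV)
t=np.load('top7.npz')['im'][150:290,300:460,::-1]; b=im[150:240,230:350,::-1]
cv2.imwrite('pics/c7.png',np.hstack([cv2.resize(t,(400,350),interpolation=cv2.INTER_CUBIC),cv2.resize(b,(400,350),interpolation=cv2.INTER_CUBIC)]))
E
```

```text
[0.49894197 0.01300057 0.24107564] [-11.4  21.1 100.2  -0.   58.7 -18.5]
top rows along -45..125, cols lateral -70..70
[[34  6  5  6  4  4  5 84 85  6  4  5  7  5 35]
 [34  6  5  5  5  5  6  7  5  4  5  6  7  6 35]
 [34  6  6  6  6  4  4  6  6  5  5  5  7  6 33]
 [36  5  6  6  6  5  5  4  7  6  4  5  4  6 35]
 [34  5  6  4  4  4  5  7  8  5  5  7  6  7 34]
 [33  5  7  5  5  6  3  6  6  6  5  6  4  8 36]
 [35  5  6  6  7  4  5 -9  4  5  5  5  5  7 38]
 [36  6  5  4  5 54 59 57 52  4  7  7  5  5 36]
 [34  6  5  2 58 58 56 58 56  8  4  5  6  8 35]
 [36  5 53 58 55 57 57 55 53 53 20 54 58  4 36]
 [ 5  6 58 56 59 57 55 53 52 51 55 55 56 51  5]
 [ 5  4  7 55 56 53 54 53 58 58 58 54 55 53  3]
 [ 3  3 15 52 52 51 56 56 56 54 56 54 54 53 48]
 [ 3  2 19 27 55 56 56 56 57 56 56 52 54 49  4]
 [ 2  2 53 56 56 57 54 53 53 53 51 52  3  2  4]
 [ 4  1 55 55 53 53 54 53 53 53  4  2  2  1  1]
 [ 1  2 54 55 53 52 54 51 49  1  3  3  2  3  3]
 [ 4  2  2 52 53 52 49  3  1  3  1  3  3  6  2]]
scene rows along -45..125, cols lateral -70..70
[[37  7  6  6  6  8  5 83 74  6  4  6  3 -9 33]
 [35  5  7  4  7  6  6  8  4  6  6  7  5 -9 32]
 [38  7  8  6  9  5  6  5  5  4  8  6  6 -9 36]
 [36  4  5  4  7  5  7  5  7  5  4  7  5 -9 35]
 [34  4  6  6  7  7  5  7  7  5  7  4  4 -9 35]
 [36  5 -9 -9  3  6  5  4  6  7  8  5  6 -9 32]
 [36 27 -9 -9 -9  4  9 37  7  7  6  6  5 -9 34]
 [34 -9 -9 -9 -9 -9 58 58 60  4  5  6  2 -9 34]
 [30 -9 -9 -9 57 59 59 57 58 -9  4  7  5 -9 35]
 [32 -9 54 59 59 56 58 57 56 56 -9 52 56  7 26]
 [25 -9 -9 59 56 54 58 55 55 53 55 56 58 47  6]
 [-9 -9 -9 54 55 52 52 50 56 56 59 55 57 54 42]
 [-9 -9 -9 -9 54 52 56 56 57 57 57 56 52 57 52]
 [-9 -9 -9 -9 53 58 55 56 54 56 55 54 53 48 41]
 [-9 -9 -9 56 58 58 57 55 54 52 52 49 54  5  1]
 [-9 -9 54 56 55 55 57 53 52 51 49  3  3  1  2]
 [-2 -9 -9 56 54 55 53 53 50  3  2  1 -1  3  1]
 [ 1  2  5 52 53 50 51  7  2  2  3  3  3  4  2]]
```

View pics/c7.png

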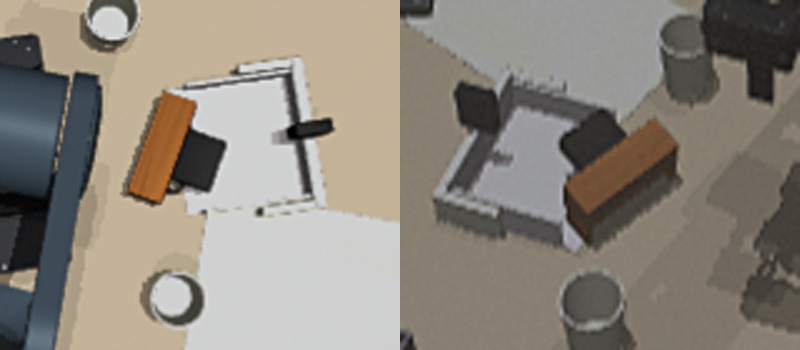

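The pusher now lies flat with its back face up at z≈55, yawed about 25°, with its rib over the pan floor. One stone peeks out beside the rib and the others are underneath. I'll measure the pose so I can pinch the rib across its 60 mm width.

```bash
python3 - <<'E'
from h import *
for n in('top','scene'):
    D=np.load(n+'7.npz'); im,P=D['im'],D['P']; Q=pf(P); hsv=cv2.cvtColor(im,cv2.COLOR_RGB2HSV)
    z=Q[...,2]; reg=(Q[...,0]>5)&(Q[...,0]<140)&(abs(Q[...,1])<66)&(z>42)&(z<75)
    o=reg&(hsv[...,0]<22)&(hsv[...,1]>100); b=reg&~o&(hsv[...,2]<75)
    for k,m in(('wood',o),('rib',b)):
        q=P[m]; A=np.c_[q[:,:2]-q[:,:2].mean(0),np.ones(len(q))]; c=np.linalg.lstsq(A,q[:,2],rcond=None)[0]
        r=cv2.minAreaRect((q[:,:2]*1000).astype(np.float32)); print(n,k,len(q),q.mean(0).round(4),np.round(r[0],1),np.round(r[1],1),round(r[2],1),'slope deg',np.degrees(np.arctan(c[:2])).round(1))
E
```

```text
top wood 628 [ 0.5251 -0.1442  0.0515] [ 525.7 -145.3] [ 41.4 118.8] 68.4 slope deg [-2.5 -7.6]
top rib 335 [ 0.5099 -0.1839  0.0523] [ 510.6 -184.1] [42.7 59.7] 68.9 slope deg [-2.4 -8.1]
scene wood 334 [ 0.5292 -0.1448  0.0523] [ 526.7 -146.8] [ 47.5 118.3] 67.8 slope deg [-1.9 -5.5]
scene rib 213 [ 0.5197 -0.1767  0.052 ] [ 521.8 -166.3] [ 87.7 116.2] 69.8 slope deg [-3.1 -6.4]
```

```bash
python3 - <<'E'
from h import *
row([.5106,-.1841,.13],down(-21.5)); row([.5106,-.1841,.052],down(-21.5))
E
```

```text
xyz [-196.9  -14.   111.1] r [-0.01 -0.    4.82]
xyz [-196.9  -13.9  189.1] r [-0.01 -0.    4.82]
```

Request:
apply_moves(rows=[{"x": -50,"y": -4,"z": 20,"rx": 0,"ry": 0,"rz": 1.7,"claw": 0},{"x": -100,"y": -7,"z": 50,"rx": 0,"ry": 0,"rz": 3.4,"claw": 0},{"x": -150,"y": -10,"z": 80,"rx": 0,"ry": 0,"rz": 4.8,"claw": 0},{"x": -197,"y": -14,"z": 110,"rx": 0,"ry": 0,"rz": 4.8,"claw": 0},{"x": -197,"y": -14,"z": 110,"rx": 0,"ry": 0,"rz": 4.8,"claw": 0},{"x": -197,"y": -14,"z": 145,"rx": 0,"ry": 0,"rz": 4.8,"claw": 0},{"x": -197,"y": -14,"z": 175,"rx": 0,"ry": 0,"rz": 4.8,"claw": 0},{"x": -197,"y": -14,"z": 189,"rx": 0,"ry": 0,"rz": 4.8,"claw": 0},{"x": -197,"y": -14,"z": 189,"rx": 0,"ry": 0,"rz": 4.8,"claw": 0},{"x": -197,"y": -14,"z": 189,"rx": 0,"ry": 0,"rz": 4.8,"claw": 255}])

```text
time_s: 11.18
position: [0.5117, -0.1843, 0.0536]
tcp_rot: [[0.363, 0.932, 0.002], [0.932, -0.363, -0.001], [-0.0, 0.002, -1.0]]
force: [-0.0, -0.1, 0.4]
opening: 0.949
grasp_force: 0.0
```

Request:
apply_moves(rows=[{"x": 0,"y": 0,"z": 0,"rx": 0,"ry": 0,"rz": 0,"claw": 255},{"x": 0,"y": 0,"z": 0,"rx": 0,"ry": 0,"rz": 0,"claw": 255},{"x": 0,"y": 0,"z": 0,"rx": 0,"ry": 0,"rz": 0,"claw": 255},{"x": 0,"y": 0,"z": 0,"rx": 0,"ry": 0,"rz": 0,"claw": 255},{"x": 0,"y": 0,"z": 0,"rx": 0,"ry": 0,"rz": 0,"claw": 255}])

```text
time_s: 11.8
position: [0.5112, -0.1845, 0.0529]
tcp_rot: [[0.364, 0.931, 0.001], [0.931, -0.364, -0.0], [-0.0, 0.001, -1.0]]
force: [-0.9, 0.7, 4.5]
opening: 0.684
grasp_force: 30.0
```

Request:
apply_moves(rows=[{"x": 0,"y": 0,"z": -8,"rx": 0,"ry": 0,"rz": 0,"claw": 255},{"x": 0,"y": 0,"z": -18,"rx": 0,"ry": 0,"rz": 0,"claw": 255},{"x": 0,"y": 0,"z": -30,"rx": 0,"ry": 0,"rz": 0,"claw": 255},{"x": 0,"y": 0,"z": -45,"rx": 0,"ry": 0,"rz": 0,"claw": 255},{"x": 0,"y": 0,"z": -65,"rx": 0,"ry": 0,"rz": 0,"claw": 255},{"x": 0,"y": 0,"z": -90,"rx": 0,"ry": 0,"rz": 0,"claw": 255},{"x": 0,"y": 0,"z": -110,"rx": 0,"ry": 0,"rz": 0,"claw": 255},{"x": 0,"y": 0,"z": -110,"rx": 0,"ry": 0,"rz": 0,"claw": 255}])

```text
time_s: 12.8
position: [0.512, -0.1849, 0.1648]
tcp_rot: [[0.364, 0.931, 0.004], [0.931, -0.364, -0.003], [-0.001, 0.005, -1.0]]
force: [-0.1, 0.0, -2.7]
opening: 0.687
grasp_force: 30.0
```

```bash
python3 - <<'E'
from h import *
s=read_state(); print(s['position'],s['joint_positions'].round(1),s['force'])
im,d,P=cloud('scene'); hsv=cv2.cvtColor(im,cv2.COLOR_RGB2HSV)
m=(hsv[...,0]<22)&(hsv[...,1]>100)&(hsv[...,2]>50)&(abs(P[...,0]-s['position'][0])<.12)&(abs(P[...,1]-s['position'][1]-.03)<.11)&(P[...,2]>.01)&(P[...,2]<.19)
q=(P[m]-s['position'])@s['tcp_rot']*1000; print(len(q),np.percentile(q,[3,25,50,75,97],axis=0).round(0))
A=np.c_[q[:,0]-q[:,0].mean(),np.ones(len(q))]
# target: put down at (.50,.10), front radial
for pos in ([.50,.10,.20],):
    j1=np.degrees(np.arctan2(pos[1],pos[0])-np.arcsin(.111/np.hypot(*pos[:2]))); print(j1); row(pos,down(j1+90),s)
E
```

```text
[ 0.51201721 -0.18487429  0.16477058] [-31.6  30.6  98.4  -0.   50.7 -10.3] [-0.09091978  0.02298565 -2.65532075]
326 [[ 27. -55.  -3.]
 [ 38. -28.  -1.]
 [ 48.   4.   1.]
 [ 55.  37.   4.]
 [ 62.  60.  23.]]
-1.2633952533010127
xyz [ 260.9 -114.8  -36. ] r [  0.02   0.05 -18.35]
```

Request:
apply_moves(rows=[{"x": 10,"y": -5,"z": -20,"rx": 0,"ry": 0,"rz": -1.7,"claw": 255},{"x": 40,"y": -20,"z": -36,"rx": 0,"ry": 0,"rz": -3.4,"claw": 255},{"x": 80,"y": -40,"z": -36,"rx": 0,"ry": 0,"rz": -5.1,"claw": 255},{"x": 120,"y": -60,"z": -36,"rx": 0,"ry": 0,"rz": -6.8,"claw": 255},{"x": 160,"y": -75,"z": -36,"rx": 0,"ry": 0,"rz": -8.5,"claw": 255},{"x": 200,"y": -90,"z": -36,"rx": 0,"ry": 0,"rz": -10.2,"claw": 255},{"x": 240,"y": -105,"z": -36,"rx": 0,"ry": 0,"rz": -11.9,"claw": 255},{"x": 261,"y": -115,"z": -36,"rx": 0,"ry": 0,"rz": -13.6,"claw": 255},{"x": 261,"y": -115,"z": -36,"rx": 0,"ry": 0,"rz": -15.3,"claw": 255},{"x": 261,"y": -115,"z": -36,"rx": 0,"ry": 0,"rz": -17,"claw": 255}])

```text
time_s: 14.1
position: [0.498, 0.1013, 0.1975]
tcp_rot: [[-0.988, 0.156, -0.002], [0.156, 0.988, 0.0], [0.002, -0.0, -1.0]]
force: [0.9, 0.1, -2.2]
opening: 0.686
grasp_force: 30.0
```

Request:
apply_moves(rows=[{"x": 0,"y": 0,"z": 0,"rx": 0,"ry": 0,"rz": -1.35,"claw": 255},{"x": 0,"y": 0,"z": 0,"rx": 0,"ry": 0,"rz": -1.35,"claw": 255}])

```text
time_s: 14.35
position: [0.4983, 0.1008, 0.1977]
tcp_rot: [[-1.0, 0.024, -0.002], [0.024, 1.0, 0.0], [0.002, 0.0, -1.0]]
force: [-0.4, 0.3, -3.0]
opening: 0.685
grasp_force: 30.0
```

Request:
apply_moves(rows=[{"x": 0,"y": 0,"z": 0,"rx": 0,"ry": -1.2,"rz": 0,"claw": 255},{"x": 0,"y": 0,"z": 0,"rx": 0,"ry": -2.5,"rz": 0,"claw": 255},{"x": 0,"y": 0,"z": 0,"rx": 0,"ry": -4,"rz": 0,"claw": 255},{"x": 0,"y": 0,"z": 0,"rx": 0,"ry": -5.5,"rz": 0,"claw": 255},{"x": 0,"y": 0,"z": 0,"rx": 0,"ry": -7,"rz": 0,"claw": 255},{"x": 0,"y": 0,"z": 0,"rx": 0,"ry": -8.5,"rz": 0,"claw": 255},{"x": 0,"y": 0,"z": 0,"rx": 0,"ry": -10,"rz": 0,"claw": 255},{"x": 0,"y": 0,"z": 0,"rx": 0,"ry": -11,"rz": 0,"claw": 255},{"x": 0,"y": 0,"z": 0,"rx": 0,"ry": -11,"rz": 0,"claw": 255},{"x": 0,"y": 0,"z": 0,"rx": 0,"ry": -11,"rz": 0,"claw": 255}])

```text
time_s: 15.6
position: [0.5136, 0.1006, 0.394]
tcp_rot: [[-0.556, 0.023, 0.831], [0.015, 1.0, -0.018], [-0.831, 0.003, -0.556]]
force: [-0.8, -1.0, -3.2]
opening: 0.682
grasp_force: 30.0
```

```bash
python3 - <<'E'
from h import *
s=read_state(); print(s['position'],s['joint_positions'].round(1),s['force'],s['tcp_rot'].round(3))
for n in('scene','top'):
    im,d,P=cloud(n); hsv=cv2.cvtColor(im,cv2.COLOR_RGB2HSV)
    m=(hsv[...,0]<22)&(hsv[...,1]>100)&(hsv[...,2]>50)&(np.linalg.norm(P-s['position'],axis=2)<.13)
    q=(P[m]-s['position'])*1000; print(n,len(q),np.percentile(q,[3,25,50,75,97],axis=0).round(0))
    np.savez(n+'8',im=im,P=P)
P=np.load('top8.npz')['P']; Q=pf(P); im=np.load('top8.npz')['im']
m=(Q[...,2]>9)&(Q[...,2]<40)&(abs(Q[...,1])<66)&(Q[...,0]>-55)&(Q[...,0]<160)
k,l,st,c=cv2.connectedComponentsWithStats(m.astype(np.uint8))
for i in range(1,k):
    if st[i,4]>8: print('stone?',st[i,4],Q[l==i].mean(0).round(0),Q[l==i].max(0).round(0))
E
```

```text
[0.5135654  0.10062071 0.39398324] [ -1.1   1.5 122.1 -40.2   0.2 -49.5] [-0.84284264 -1.03721623 -3.22993509] [[-0.556  0.023  0.831]
 [ 0.015  1.    -0.018]
 [-0.831  0.003 -0.556]]
scene 348 [[-56. -58. -43.]
 [-45. -33. -30.]
 [  1.   9. -24.]
 [ 10.  47.  56.]
 [ 22.  60.  64.]]
top 816 [[-72. -59. -39.]
 [-48. -44. -24.]
 [-16.  -6. -17.]
 [ -7.  30.  58.]
 [ 21.  59.  67.]]
stone? 46 [61. 23. 19.] [72. 36. 27.]
stone? 49 [64. -6. 18.] [75.  6. 24.]
stone? 46 [ 81. -34.  20.] [ 91. -22.  27.]
```

Pointing outward hits j5's lower limit and the arm rises. Pointing inward leaves room (j5 up to 151), so I'll return to tool-down, turn 180°, then tilt. All three stones lie at the lip: (61,23), (64,-6) and (81,-34) mm in the pan frame.

```bash
python3 - <<'E'
from h import *
row([.46,.10,.24],down(89)); 
E
```

```text
xyz [159.4  -2.4  41.3] r [-0.    9.41 -0.04]
```

Request:
apply_moves(rows=[{"x": 20,"y": 0,"z": 5,"rx": 0,"ry": 1.6,"rz": 0,"claw": 255},{"x": 45,"y": -1,"z": 12,"rx": 0,"ry": 3.2,"rz": 0,"claw": 255},{"x": 75,"y": -1,"z": 20,"rx": 0,"ry": 4.8,"rz": 0,"claw": 255},{"x": 105,"y": -2,"z": 28,"rx": 0,"ry": 6.4,"rz": 0,"claw": 255},{"x": 135,"y": -2,"z": 36,"rx": 0,"ry": 8,"rz": 0,"claw": 255},{"x": 159,"y": -2,"z": 41,"rx": 0,"ry": 9.4,"rz": 0,"claw": 255},{"x": 159,"y": -2,"z": 41,"rx": 0,"ry": 9.4,"rz": 0,"claw": 255},{"x": 159,"y": -2,"z": 41,"rx": 0,"ry": 9.4,"rz": 0,"claw": 255}])

```text
time_s: 16.7
position: [0.4609, 0.1007, 0.2377]
tcp_rot: [[-1.0, 0.021, -0.004], [0.021, 1.0, 0.003], [0.004, 0.003, -1.0]]
force: [-0.2, 0.5, -2.8]
opening: 0.688
grasp_force: 30.0
```

Request:
apply_moves(rows=[{"x": 0,"y": 0,"z": 0,"rx": 0,"ry": 0,"rz": 1.7,"claw": 255},{"x": 0,"y": 0,"z": 0,"rx": 0,"ry": 0,"rz": 3.4,"claw": 255},{"x": 0,"y": 0,"z": 0,"rx": 0,"ry": 0,"rz": 5.1,"claw": 255},{"x": 0,"y": 0,"z": 0,"rx": 0,"ry": 0,"rz": 6.8,"claw": 255},{"x": 0,"y": 0,"z": 0,"rx": 0,"ry": 0,"rz": 8.5,"claw": 255},{"x": 0,"y": 0,"z": 0,"rx": 0,"ry": 0,"rz": 10.2,"claw": 255},{"x": 0,"y": 0,"z": 0,"rx": 0,"ry": 0,"rz": 11.9,"claw": 255},{"x": 0,"y": 0,"z": 0,"rx": 0,"ry": 0,"rz": 13.6,"claw": 255},{"x": 0,"y": 0,"z": 0,"rx": 0,"ry": 0,"rz": 15,"claw": 255}])

```text
time_s: 17.82
position: [0.4596, 0.1008, 0.2391]
tcp_rot: [[0.025, 1.0, -0.002], [1.0, -0.025, 0.002], [0.002, -0.002, -1.0]]
force: [0.0, 0.0, -2.9]
opening: 0.688
grasp_force: 30.0
```

Request:
apply_moves(rows=[{"x": 0,"y": 0,"z": 0,"rx": 0,"ry": 0,"rz": 1.7,"claw": 255},{"x": 0,"y": 0,"z": 0,"rx": 0,"ry": 0,"rz": 3.4,"claw": 255},{"x": 0,"y": 0,"z": 0,"rx": 0,"ry": 0,"rz": 5.1,"claw": 255},{"x": 0,"y": 0,"z": 0,"rx": 0,"ry": 0,"rz": 6.8,"claw": 255},{"x": 0,"y": 0,"z": 0,"rx": 0,"ry": 0,"rz": 8.5,"claw": 255},{"x": 0,"y": 0,"z": 0,"rx": 0,"ry": 0,"rz": 10.2,"claw": 255},{"x": 0,"y": 0,"z": 0,"rx": 0,"ry": 0,"rz": 11.9,"claw": 255},{"x": 0,"y": 0,"z": 0,"rx": 0,"ry": 0,"rz": 13.6,"claw": 255},{"x": 0,"y": 0,"z": 0,"rx": 0,"ry": 0,"rz": 15,"claw": 255}])

```text
time_s: 18.95
position: [0.4595, 0.1008, 0.239]
tcp_rot: [[1.0, -0.025, -0.003], [-0.025, -1.0, 0.003], [-0.003, -0.003, -1.0]]
force: [-0.3, 0.5, -2.3]
opening: 0.69
grasp_force: 30.0
```

```bash
python3 - <<'E'
from h import *
s=read_state(); print(s['position'],s['joint_positions'].round(1),s['tcp_rot'].round(3))
row([.46,.10,.24],down(s['joint_positions'][0]-90))
E
```

```text
[0.4594763  0.10084414 0.23901165] [ -1.4  19.1 104.1   0.2  56.9  90. ] [[ 1.    -0.025 -0.003]
 [-0.025 -1.     0.003]
 [-0.003 -0.003 -1.   ]]
xyz [ 0.5  0.8 -1. ] r [-0.02  0.02 -0.02]
```

Request:
apply_moves(rows=[{"x": 0,"y": 0,"z": 0,"rx": 0,"ry": -1.5,"rz": 0,"claw": 255},{"x": 0,"y": 0,"z": 0,"rx": 0,"ry": -3,"rz": 0,"claw": 255},{"x": 0,"y": 0,"z": 0,"rx": 0,"ry": -4.5,"rz": 0,"claw": 255},{"x": 0,"y": 0,"z": 0,"rx": 0,"ry": -6,"rz": 0,"claw": 255},{"x": 0,"y": 0,"z": 0,"rx": 0,"ry": -7.5,"rz": 0,"claw": 255},{"x": 0,"y": 0,"z": 0,"rx": 0,"ry": -9,"rz": 0,"claw": 255},{"x": 0,"y": 0,"z": 0,"rx": 0,"ry": -10.5,"rz": 0,"claw": 255},{"x": 0,"y": 0,"z": 0,"rx": 0,"ry": -11.5,"rz": 0,"claw": 255},{"x": 0,"y": 0,"z": 0,"rx": 0,"ry": -11.5,"rz": 0,"claw": 255}])

```text
time_s: 20.08
position: [0.4604, 0.1006, 0.2368]
tcp_rot: [[0.356, -0.021, -0.934], [-0.005, -1.0, 0.021], [-0.934, -0.003, -0.356]]
force: [-1.0, 1.0, -2.3]
opening: 0.685
grasp_force: 30.0
```

```bash
python3 - <<'E'
from h import *
s=read_state(); print(s['position'],s['joint_positions'].round(1),s['force'],s['tcp_rot'].round(3))
for n in('scene','top'):
    im,d,P=cloud(n); hsv=cv2.cvtColor(im,cv2.COLOR_RGB2HSV)
    m=(hsv[...,0]<22)&(hsv[...,1]>100)&(hsv[...,2]>50)&(np.linalg.norm(P-s['position'],axis=2)<.13)
    q=(P[m]-s['position'])*1000; q=q[q[:,2]<20]; print(n,len(q),np.percentile(q,[1,25,50,75,99],axis=0).round(0))
    # sides: mean z / x profile
    for a in range(-60,40,8):
        t=q[(q[:,0]>=a)&(q[:,0]<a+8)]
        if len(t)>3: print(a+4,len(t),np.percentile(t[:,2],[2,50,98]).round(0))
E
```

```text
[0.46041565 0.10055346 0.23678619] [ -1.3  50.7  72.5  -0.  125.9  89.8] [-1.0452806   1.02703221 -2.28528843] [[ 0.356 -0.021 -0.934]
 [-0.005 -1.     0.021]
 [-0.934 -0.003 -0.356]]Traceback (most recent call last):
  File "<stdin>", line 6, in <module>
    return _quantile_unchecked(
        a, q, axis, out, overwrite_input, method, keepdims, weights)
    return _ureduce(a,
                    func=_quantile_ureduce_func,
    ...<5 lines>...
                    overwrite_input=overwrite_input,
                    method=method)
    r = func(a, **kwargs)
    result = _quantile(arr,
                       quantiles=q,
    ...<2 lines>...
                       out=out,
                       weights=wgt)
    slices_having_nans = np.isnan(arr[-1, ...])
                                  ~~~^^^^^^^^^
IndexError: index -1 is out of bounds for axis 0 with size 0
```

Request:
apply_moves(rows=[{"x": 30,"y": 0,"z": 11,"rx": 0,"ry": 0,"rz": 0,"claw": 255},{"x": 65,"y": 0,"z": 25,"rx": 0,"ry": 0,"rz": 0,"claw": 255},{"x": 100,"y": 0,"z": 38,"rx": 0,"ry": 0,"rz": 0,"claw": 255},{"x": 125,"y": 0,"z": 48,"rx": 0,"ry": 0,"rz": 0,"claw": 255},{"x": 140,"y": 0,"z": 53,"rx": 0,"ry": 0,"rz": 0,"claw": 255},{"x": 145,"y": 0,"z": 55,"rx": 0,"ry": 0,"rz": 0,"claw": 255},{"x": 148,"y": 0,"z": 56,"rx": 0,"ry": 0,"rz": 0,"claw": 255},{"x": 148,"y": 0,"z": 56,"rx": 0,"ry": 0,"rz": 0,"claw": 255}])

```text
time_s: 21.12
position: [0.4614, 0.1005, 0.0817]
tcp_rot: [[0.358, -0.02, -0.933], [-0.006, -1.0, 0.019], [-0.934, -0.001, -0.358]]
force: [0.0, 0.2, -2.5]
opening: 0.687
grasp_force: 30.0
```

Request:
apply_moves(rows=[{"x": 2.8,"y": 0,"z": 1.1,"rx": 0,"ry": 0,"rz": 0,"claw": 255},{"x": 5.6,"y": 0,"z": 2.2,"rx": 0,"ry": 0,"rz": 0,"claw": 255},{"x": 7.5,"y": 0,"z": 2.9,"rx": 0,"ry": 0,"rz": 0,"claw": 255},{"x": 7.5,"y": 0,"z": 2.9,"rx": 0,"ry": 0,"rz": 0,"claw": 255}])

```text
time_s: 21.62
position: [0.4609, 0.1004, 0.0729]
tcp_rot: [[0.356, -0.02, -0.934], [-0.006, -1.0, 0.019], [-0.934, -0.001, -0.356]]
force: [-0.4, -0.5, -2.6]
opening: 0.689
grasp_force: 30.0
```

Request:
apply_moves(rows=[{"x": 1.9,"y": 0,"z": 0.7,"rx": 0,"ry": 0,"rz": 0,"claw": 255},{"x": 3.7,"y": 0,"z": 1.4,"rx": 0,"ry": 0,"rz": 0,"claw": 255},{"x": 3.7,"y": 0,"z": 1.4,"rx": 0,"ry": 0,"rz": 0,"claw": 255}])

```text
time_s: 22.0
position: [0.4611, 0.1004, 0.0704]
tcp_rot: [[0.355, -0.021, -0.935], [-0.006, -1.0, 0.02], [-0.935, -0.001, -0.355]]
force: [2.2, -0.5, 4.7]
opening: 0.685
grasp_force: 30.0
```

Request:
apply_moves(rows=[{"x": 1.9,"y": 0,"z": 0.7,"rx": 0,"ry": 0,"rz": 0,"claw": 255},{"x": 1.9,"y": 0,"z": 0.7,"rx": 0,"ry": 0,"rz": 0,"claw": 215},{"x": 1.9,"y": 0,"z": 0.7,"rx": 0,"ry": 0,"rz": 0,"claw": 0},{"x": 1.9,"y": 0,"z": 0.7,"rx": 0,"ry": 0,"rz": 0,"claw": 0},{"x": 1.9,"y": 0,"z": 0.7,"rx": 0,"ry": 0,"rz": 0,"claw": 0},{"x": 1.9,"y": 0,"z": 0.7,"rx": 0,"ry": 0,"rz": 0,"claw": 0}])

```text
time_s: 22.75
position: [0.4608, 0.1005, 0.0668]
tcp_rot: [[0.356, -0.02, -0.934], [-0.006, -1.0, 0.019], [-0.934, -0.001, -0.357]]
force: [-0.0, -1.0, -0.1]
opening: 0.985
grasp_force: 0.0
```

Request:
apply_moves(rows=[{"x": -4,"y": 0,"z": -12,"rx": 0,"ry": 0,"rz": 0,"claw": 0},{"x": -16,"y": 0,"z": -45,"rx": 0,"ry": 0,"rz": 0,"claw": 0},{"x": -50,"y": 0,"z": -70,"rx": 0,"ry": 1,"rz": 0,"claw": 0},{"x": -100,"y": 0,"z": -90,"rx": 0,"ry": 2.5,"rz": 0,"claw": 0},{"x": -140,"y": 0,"z": -100,"rx": 0,"ry": 4,"rz": 0,"claw": 0},{"x": -160,"y": 0,"z": -110,"rx": 0,"ry": 5.5,"rz": 0,"claw": 0},{"x": -160,"y": 0,"z": -110,"rx": 0,"ry": 7,"rz": 0,"claw": 0},{"x": -160,"y": 0,"z": -110,"rx": 0,"ry": 8.5,"rz": 0,"claw": 0},{"x": -160,"y": 0,"z": -110,"rx": 0,"ry": 10,"rz": 0,"claw": 0},{"x": -160,"y": 0,"z": -110,"rx": 0,"ry": 11.5,"rz": 0,"claw": 0}])

```text
time_s: 24.0
position: [0.5074, 0.0993, 0.2574]
tcp_rot: [[1.0, -0.02, 0.006], [-0.02, -1.0, 0.001], [0.006, -0.001, -1.0]]
force: [0.3, -0.2, -0.7]
opening: 1.002
grasp_force: 0.0
```

```bash
python3 - <<'E'
from h import *
s=read_state(); print(s['position'],s['joint_positions'].round(1),s['tcp_rot'][:,2].round(3))
for n in('scene','top'):
    im,d,P=cloud(n); hsv=cv2.cvtColor(im,cv2.COLOR_RGB2HSV)
    near=(abs(P[...,0]-.46)<.11)&(abs(P[...,1]-.10)<.11)
    for k,m in (('wood',near&(hsv[...,0]<22)&(hsv[...,1]>100)&(P[...,2]>.005)&(P[...,2]<.1)),('top',near&(P[...,2]>.076)&(P[...,2]<.096))):
        q=P[m]
        if len(q)<5: print(n,k,len(q)); continue
        r=cv2.minAreaRect((q[:,:2]*1000).astype(np.float32)); print(n,k,len(q),q.mean(0).round(4),np.percentile(q[:,2],[2,50,98]).round(3),np.round(r[0],1),np.round(r[1],1),round(r[2],1))
    np.savez(n+'9',im=im,P=P)
E
```

```text
[0.50735165 0.09931112 0.25736471] [-1.4 21.1 97.   0.1 61.6 89.8] [ 0.006  0.001 -1.   ]
scene wood 157 [0.4676 0.099  0.0348] [0.009 0.039 0.045] [456.5 101. ] [ 49.8 120.3] 0.6
scene top 109 [0.4674 0.1021 0.0846] [0.077 0.085 0.09 ] [465.2 100.6] [60.3 21.2] 88.2
top wood 195 [0.4586 0.0749 0.0417] [0.031 0.039 0.085] [454.4 100. ] [118.   44.6] 89.0
top top 62 [0.4639 0.0817 0.0851] [0.081 0.085 0.088] [464.   82.3] [23.9 16. ] 88.7
```

The pusher stands upright again at (0.4655, 0.1006), rib top 85 mm, facing -x. Next I regrasp it across the rib, slightly deeper.

```bash
python3 - <<'E'
from h import *
row([.4655,.1006,.12],down(-1.1)); row([.4655,.1006,.068],down(-1.1))
E
```

```text
xyz [-3.730e+01  1.000e-01  1.371e+02] r [ -0.03   0.02 -15.01]
xyz [-3.710e+01  1.000e-01  1.891e+02] r [ -0.03   0.02 -15.01]
```

Request:
apply_moves(rows=[{"x": -10,"y": 0,"z": 10,"rx": 0,"ry": 0,"rz": -1.75,"claw": 0},{"x": -20,"y": 0,"z": 20,"rx": 0,"ry": 0,"rz": -3.5,"claw": 0},{"x": -30,"y": 0,"z": 40,"rx": 0,"ry": 0,"rz": -5.25,"claw": 0},{"x": -37,"y": 0,"z": 60,"rx": 0,"ry": 0,"rz": -7,"claw": 0},{"x": -37,"y": 0,"z": 80,"rx": 0,"ry": 0,"rz": -8.75,"claw": 0},{"x": -37,"y": 0,"z": 100,"rx": 0,"ry": 0,"rz": -10.5,"claw": 0},{"x": -37,"y": 0,"z": 110,"rx": 0,"ry": 0,"rz": -12.25,"claw": 0},{"x": -37,"y": 0,"z": 115,"rx": 0,"ry": 0,"rz": -14,"claw": 0},{"x": -37,"y": 0,"z": 120,"rx": 0,"ry": 0,"rz": -15,"claw": 0},{"x": -37,"y": 0,"z": 120,"rx": 0,"ry": 0,"rz": -15,"claw": 0}])

```text
time_s: 25.35
position: [0.4707, 0.1, 0.1354]
tcp_rot: [[0.022, 1.0, -0.003], [1.0, -0.022, 0.001], [0.001, -0.003, -1.0]]
force: [0.3, 0.7, 0.0]
opening: 1.002
grasp_force: 0.0
```

```bash
python3 - <<'E'
from h import *
row([.4655,.1006,.068],down(-1.1)); print(read_state()['position'])
E
```

```text
xyz [ 0.4 -5.  67.4] r [-0.03 -0.01 -0.03]
[0.47074131 0.10004378 0.13542206]
```

Request:
apply_moves(rows=[{"x": 0,"y": -5,"z": 25,"rx": 0,"ry": 0,"rz": 0,"claw": 90},{"x": 0,"y": -5,"z": 50,"rx": 0,"ry": 0,"rz": 0,"claw": 90},{"x": 0,"y": -5,"z": 67,"rx": 0,"ry": 0,"rz": 0,"claw": 90},{"x": 0,"y": -5,"z": 67,"rx": 0,"ry": 0,"rz": 0,"claw": 255},{"x": 0,"y": -5,"z": 67,"rx": 0,"ry": 0,"rz": 0,"claw": 255},{"x": 0,"y": -5,"z": 67,"rx": 0,"ry": 0,"rz": 0,"claw": 255},{"x": 0,"y": -5,"z": 67,"rx": 0,"ry": 0,"rz": 0,"claw": 255},{"x": 0,"y": -5,"z": 67,"rx": 0,"ry": 0,"rz": 0,"claw": 255},{"x": 0,"y": -5,"z": 67,"rx": 0,"ry": 0,"rz": 0,"claw": 255}])

```text
time_s: 26.48
position: [0.4645, 0.1004, 0.0693]
tcp_rot: [[0.02, 1.0, -0.001], [1.0, -0.02, 0.001], [0.001, -0.001, -1.0]]
force: [-0.2, 0.3, 4.2]
opening: 0.203
grasp_force: 30.0
```

```bash
python3 - <<'E'
from h import *
s=read_state(); print(s['position'],s['grasp_force'],s['opening'],s['force'])
p=pan(.067+.175,s['position'][2]+.0015); print(p); row(p,down(97.5)); 
E
```

```text
[0.46448095 0.10040237 0.06929782] 29.978936172556132 0.20311800005277425 [-0.2439238   0.30713189  4.16687954]
[np.float64(0.5084126614827476), np.float64(-0.060670343547537864), np.float64(0.07079781816445198)]
xyz [-160.1   47.2   -1.7] r [ 0.000e+00 -1.000e-02 -1.645e+01]
```

Request:
apply_moves(rows=[{"x": 0,"y": 0,"z": -12,"rx": 0,"ry": 0,"rz": 0,"claw": 255},{"x": -10,"y": 3,"z": -20,"rx": 0,"ry": 0,"rz": -1.7,"claw": 255},{"x": -25,"y": 8,"z": -20,"rx": 0,"ry": 0,"rz": -3.4,"claw": 255},{"x": -45,"y": 14,"z": -20,"rx": 0,"ry": 0,"rz": -5.1,"claw": 255},{"x": -65,"y": 20,"z": -20,"rx": 0,"ry": 0,"rz": -6.8,"claw": 255},{"x": -85,"y": 26,"z": -20,"rx": 0,"ry": 0,"rz": -8.5,"claw": 255},{"x": -105,"y": 32,"z": -20,"rx": 0,"ry": 0,"rz": -10.2,"claw": 255},{"x": -125,"y": 38,"z": -20,"rx": 0,"ry": 0,"rz": -11.9,"claw": 255},{"x": -145,"y": 43,"z": -20,"rx": 0,"ry": 0,"rz": -13.6,"claw": 255},{"x": -160,"y": 47,"z": -20,"rx": 0,"ry": 0,"rz": -15.3,"claw": 255}])

```text
time_s: 27.72
position: [0.5081, -0.0614, 0.0889]
tcp_rot: [[-1.0, -0.016, -0.002], [-0.016, 1.0, 0.001], [0.002, 0.001, -1.0]]
force: [0.4, -0.2, -2.6]
opening: 0.208
grasp_force: 30.0
```

Request:
apply_moves(rows=[{"x": 0,"y": 0,"z": 0,"rx": 0,"ry": 0,"rz": -1.15,"claw": 255},{"x": 0,"y": 0,"z": 12,"rx": 0,"ry": 0,"rz": -1.15,"claw": 255},{"x": 0,"y": 0,"z": 12,"rx": 0,"ry": 0,"rz": -1.15,"claw": 255}])

```text
time_s: 28.1
position: [0.507, -0.06, 0.0757]
tcp_rot: [[-0.992, -0.129, -0.004], [-0.129, 0.992, 0.002], [0.004, 0.003, -1.0]]
force: [-0.7, 0.8, -3.1]
opening: 0.208
grasp_force: 30.0
```

```bash
python3 - <<'E'
from h import *
s=read_state(); print(s['position'],s['force'],pf(s['position'][None,None])[0,0],s['time_s'])
row(pan(.067+.12,.0712),down(97.5),s); row(pan(.067+.1,.0733),down(97.5),s); row(pan(.067+.02,.0733),down(97.5),s)
im,d,P=cloud('scene');Q=pf(P);hsv=cv2.cvtColor(im,cv2.COLOR_RGB2HSV)
m=(hsv[...,0]<22)&(hsv[...,1]>100)&(Q[...,2]>.5)&(Q[...,2]<60)&(abs(Q[...,1])<75)&(Q[...,0]>125)&(Q[...,0]<210)
q=Q[m]; print(len(q),np.percentile(q,[1,50,99],axis=0).round(0),cv2.minAreaRect(q[:,:2].astype(np.float32)))
E
```

```text
[ 0.50698978 -0.0600474   0.07566519] [-0.67901096  0.79061713 -3.13511791] [175.80333445  -1.32939764  75.66519125] 28.1
xyz [ -1.4 -55.8   4.3] r [ 0.02 -0.04 -0.01]
xyz [ -1.4 -75.8   2.2] r [ 0.02 -0.04 -0.01]
xyz [  -1.5 -155.8    2. ] r [ 0.02 -0.04 -0.01]
99 [[144.   9.  14.]
 [174.  48.  46.]
 [190.  60.  50.]] ((167.51011657714844, 19.70686912536621), (46.92168426513672, 80.81171417236328), 1.3748149871826172)
```

```bash
python3 - <<'E'
from h import *
s=read_state()
A=[]
for k in range(3):
    im,d,P=cloud('scene');Q=pf(P);hsv=cv2.cvtColor(im,cv2.COLOR_RGB2HSV)
    m=(hsv[...,0]<22)&(hsv[...,1]>100)&(abs(Q[...,1])<62)&(Q[...,0]>125)&(Q[...,0]<210)&(Q[...,2]>0)&(Q[...,2]<60); A.append(Q[m])
q=np.vstack(A); print(len(q))
t=q[(q[:,0]>161)&(q[:,2]>40)]; c=np.linalg.lstsq(np.c_[t[:,:2]-t[:,:2].mean(0),np.ones(len(t))],t[:,2],rcond=None)[0]; print('foot top',len(t),c,t[:,0].min(),t[:,0].max())
for a in range(138,200,4):
    t=q[(q[:,0]>=a)&(q[:,0]<a+4)]; 
    if len(t): print(a+2,len(t),np.percentile(t[:,2],[2,50,98]).round(0))
print(read_state()['position'])
E
```

```text
277
foot top 212 [4.53957775e-02 7.38217741e-03 4.74290384e+01] 161.47519952592202 191.89668104620608
144 21 [13. 30. 42.]
148 11 [20. 39. 44.]
152 6 [38. 40. 43.]
156 9 [15. 41. 43.]
160 10 [15. 43. 46.]
164 33 [33. 46. 52.]
168 27 [39. 46. 51.]
172 26 [45. 48. 51.]
176 30 [33. 47. 51.]
180 26 [31. 48. 51.]
184 28 [34. 48. 51.]
188 39 [18. 47. 51.]
192 11 [20. 48. 51.]
[ 0.50806338 -0.06030765  0.07660525]
```

The foot top is at 47.4 mm, so there's about 7 mm of clearance, and the pusher is nearly level and centred. I'll sweep at this height in short checked steps.

Request:
apply_moves(rows=[{"x": 0,"y": -20,"z": 0,"rx": 0,"ry": 0,"rz": 0,"claw": 255},{"x": 0,"y": -40,"z": 0,"rx": 0,"ry": 0,"rz": 0,"claw": 255},{"x": 0,"y": -52,"z": 0,"rx": 0,"ry": 0,"rz": 0,"claw": 255},{"x": 0,"y": -62,"z": 0,"rx": 0,"ry": 0,"rz": 0,"claw": 255},{"x": 0,"y": -72,"z": 0,"rx": 0,"ry": 0,"rz": 0,"claw": 255},{"x": 0,"y": -80,"z": 0,"rx": 0,"ry": 0,"rz": 0,"claw": 255}])

```text
time_s: 29.05
position: [0.5146, -0.1346, 0.0761]
tcp_rot: [[-0.992, -0.124, -0.011], [-0.125, 0.992, 0.013], [0.009, 0.014, -1.0]]
force: [-0.4, -2.8, -6.0]
opening: 0.204
grasp_force: 30.4
```

Request:
apply_moves(rows=[{"x": 0,"y": 0,"z": 0,"rx": 0,"ry": 0,"rz": 0,"claw": 255}])

```text
time_s: 29.18
position: [0.5185, -0.14, 0.0765]
tcp_rot: [[-0.991, -0.131, -0.002], [-0.131, 0.991, 0.001], [0.001, 0.001, -1.0]]
force: [-0.9, -0.9, -2.4]
opening: 0.204
grasp_force: 30.0
```

```bash
python3 - <<'E'
from h import *
s=read_state(); print(s['position'],s['force'],s['moment'],pf(s['position'][None,None])[0,0],s['tcp_rot'].round(3).tolist())
im,d,P=cloud('scene');Q=pf(P);hsv=cv2.cvtColor(im,cv2.COLOR_RGB2HSV)
m=(hsv[...,0]<22)&(hsv[...,1]>100)&(abs(Q[...,1])<75)&(Q[...,0]>40)&(Q[...,0]<140)&(Q[...,2]>0)&(Q[...,2]<70); q=Q[m]
for a in range(50,130,8):
    t=q[(q[:,0]>=a)&(q[:,0]<a+8)]
    if len(t): print(a+4,len(t),np.percentile(t[:,2],[2,50,98]).round(0),np.percentile(t[:,1],[2,98]).round(0))
m=(Q[...,2]>10)&(Q[...,2]<35)&(abs(Q[...,1])<62)&(Q[...,0]>-50)&(Q[...,0]<90)&(hsv[...,1]<100)
k,l,st,c=cv2.connectedComponentsWithStats(m.astype(np.uint8))
for i in range(1,k):
    if st[i,4]>8: print('blob',st[i,4],Q[l==i].mean(0).round(0),Q[l==i].min(0).round(0),Q[l==i].max(0).round(0))
cv2.imwrite('pics/c10.png',cv2.resize(im[140:240,230:350,::-1],None,fx=6,fy=6,interpolation=cv2.INTER_CUBIC))
E
```

```text
[ 0.5185028 -0.1399742  0.0765389] [-0.85055997 -0.92834117 -2.4119867 ] [ 0.04818564 -0.06833938 -0.01319955] [95.05757035 -0.34741115 76.53889999] [[-0.991, -0.131, -0.002], [-0.131, 0.991, 0.001], [0.001, 0.001, -1.0]]
54 1 [23. 23. 23.] [39. 39.]
62 7 [20. 27. 42.] [37. 60.]
70 8 [16. 38. 42.] [19. 59.]
78 5 [39. 41. 46.] [34. 57.]
86 18 [45. 47. 51.] [28. 60.]
94 17 [44. 47. 50.] [32. 59.]
102 15 [24. 47. 49.] [31. 58.]
110 19 [38. 48. 51.] [-52.  58.]
blob 22 [62.  8. 19.] [52. -8. 14.] [70. 32. 25.]
blob 28 [77. 59. 21.] [64. 57. 11.] [89. 60. 34.]
```

Request:
apply_moves(rows=[{"x": 0,"y": -10,"z": 0,"rx": 0,"ry": 0,"rz": 0,"claw": 255},{"x": 0,"y": -20,"z": 0,"rx": 0,"ry": 0,"rz": 0,"claw": 255},{"x": 0,"y": -28,"z": 0,"rx": 0,"ry": 0,"rz": 0,"claw": 255}])

```text
time_s: 29.6
position: [0.5227, -0.1688, 0.0766]
tcp_rot: [[-0.991, -0.131, -0.001], [-0.131, 0.991, 0.0], [0.001, 0.001, -1.0]]
force: [0.4, 0.5, -3.3]
opening: 0.206
grasp_force: 30.0
```

Request:
apply_moves(rows=[{"x": 0,"y": -10,"z": 0,"rx": 0,"ry": 0,"rz": 0,"claw": 255},{"x": 0,"y": -20,"z": 0,"rx": 0,"ry": 0,"rz": 0,"claw": 255}])

```text
time_s: 29.85
position: [0.525, -0.1883, 0.0765]
tcp_rot: [[-0.991, -0.131, -0.002], [-0.131, 0.991, 0.001], [0.001, 0.001, -1.0]]
force: [-0.1, 1.9, -2.2]
opening: 0.205
grasp_force: 30.0
```

Request:
apply_moves(rows=[{"x": 0,"y": -10,"z": 0,"rx": 0,"ry": 0,"rz": 0,"claw": 255},{"x": 0,"y": -20,"z": 0,"rx": 0,"ry": 0,"rz": 0,"claw": 255},{"x": 0,"y": -30,"z": 0,"rx": 0,"ry": 0,"rz": 0,"claw": 255},{"x": 0,"y": -30,"z": 0,"rx": 0,"ry": 0,"rz": 0,"claw": 255}])

```text
time_s: 30.35
position: [0.5293, -0.2184, 0.0766]
tcp_rot: [[-0.991, -0.13, -0.0], [-0.13, 0.991, -0.0], [0.0, -0.0, -1.0]]
force: [-0.3, 0.6, -1.7]
opening: 0.207
grasp_force: 30.0
```

Request:
apply_moves(rows=[{"x": 0,"y": 6,"z": 0,"rx": 0,"ry": 0,"rz": 0,"claw": 255},{"x": 0,"y": 22,"z": 0,"rx": 0,"ry": 0,"rz": 0,"claw": 255},{"x": 0,"y": 50,"z": 0,"rx": 0,"ry": 0,"rz": 0,"claw": 255},{"x": 0,"y": 85,"z": -2,"rx": 0,"ry": 0,"rz": 0,"claw": 255},{"x": 0,"y": 130,"z": -2,"rx": 0,"ry": 0,"rz": 0,"claw": 255},{"x": 0,"y": 175,"z": -2,"rx": 0,"ry": 0,"rz": 0,"claw": 255},{"x": 0,"y": 220,"z": 0,"rx": 0,"ry": 0,"rz": 0,"claw": 255},{"x": 0,"y": 255,"z": 4,"rx": 0,"ry": 0,"rz": 0,"claw": 255},{"x": 0,"y": 265,"z": 6,"rx": 0,"ry": 0,"rz": 0,"claw": 255},{"x": 0,"y": 265,"z": 7,"rx": 0,"ry": 0,"rz": 0,"claw": 255}])

```text
time_s: 31.6
position: [0.493, 0.047, 0.0701]
tcp_rot: [[-0.991, -0.133, -0.003], [-0.133, 0.991, 0.002], [0.003, 0.002, -1.0]]
force: [-3.7, 4.7, 7.5]
opening: 0.204
grasp_force: 30.0
```

```bash
python3 - <<'E'
from h import *
s=read_state(); print(s['time_s'],s['position'],s['force'])
for n in('scene','top'):
    im,d,P=cloud(n);Q=pf(P)
    m=(Q[...,2]>9)&(Q[...,2]<40)&(abs(Q[...,1])<66)&(Q[...,0]>-55)&(Q[...,0]<170)
    k,l,st,c=cv2.connectedComponentsWithStats(m.astype(np.uint8))
    for i in range(1,k):
        if st[i,4]>8: print(n,st[i,4],Q[l==i].mean(0).round(0),Q[l==i].min(0).round(0),Q[l==i].max(0).round(0))
    g=(Q[...,2]>78)&(Q[...,2]<95)&(abs(Q[...,1])<40)&(Q[...,0]<-35)&(Q[...,0]>-100)
    if g.sum()>10: print('grip',g.sum(),P[g].mean(0))
E
```

```text
31.6 [0.49297254 0.04697133 0.07013599] [-3.73176246  4.66887006  7.54866303]
scene 108 [-11.   2.  19.] [-28. -50.  10.] [-1. 40. 31.]
grip 58 [ 0.54449559 -0.3025424   0.08504162]
top 53 [-13.  23.  20.] [-28.  12.   9.] [-1. 38. 29.]
top 53 [-14.  -7.  19.] [-30. -20.  10.] [-2.  6. 24.]
top 50 [-12. -36.  22.] [-26. -48.  12.] [ -2. -24.  31.]
grip 95 [ 0.5407667  -0.30299702  0.08521462]
```

All three rocks are in the pan, at about -13 mm along and lateral 23, -7 and -36. The pusher stands on the table at (0.493, 0.047). Next I release it and go to the pan grip.

Request:
apply_moves(rows=[{"x": 0,"y": 0,"z": -1,"rx": 0,"ry": 0,"rz": 0,"claw": 0},{"x": 0,"y": 0,"z": -1,"rx": 0,"ry": 0,"rz": 0,"claw": 0},{"x": 0,"y": 0,"z": -1,"rx": 0,"ry": 0,"rz": 0,"claw": 0},{"x": 0,"y": 0,"z": -15,"rx": 0,"ry": 0,"rz": 0,"claw": 0},{"x": 0,"y": 0,"z": -45,"rx": 0,"ry": 0,"rz": 0,"claw": 0},{"x": 0,"y": 0,"z": -85,"rx": 0,"ry": 0,"rz": 1.5,"claw": 0},{"x": 0,"y": -40,"z": -100,"rx": 0,"ry": 0,"rz": 3.2,"claw": 0},{"x": 0,"y": -90,"z": -100,"rx": 0,"ry": 0,"rz": 4.9,"claw": 0},{"x": 0,"y": -140,"z": -100,"rx": 0,"ry": 0,"rz": 6.6,"claw": 0},{"x": 0,"y": -190,"z": -100,"rx": 0,"ry": 0,"rz": 8.3,"claw": 0}])

```text
time_s: 32.95
position: [0.5193, -0.1446, 0.1708]
tcp_rot: [[-0.736, 0.677, -0.0], [0.677, 0.736, 0.0], [0.0, 0.0, -1.0]]
force: [0.7, 1.0, 0.7]
opening: 0.997
grasp_force: 0.0
```

```bash
python3 - <<'E'
from h import *
s=read_state(); print(s['position'])
row([.5398,-.2970,.125],down(7.5)); row([.5398,-.2970,.071],down(7.5))
im,d,P=cloud('top'); n=(abs(P[...,0]-.493)<.1)&(abs(P[...,1]-.047)<.08)&(P[...,2]>.03)&(P[...,2]<.1); q=P[n]
if len(q): print(len(q),q.mean(0),q[:,2].max())
E
```

```text
[ 0.51931791 -0.14456061  0.17075261]
xyz [-118.3  -98.3   45.7] r [-0.   -0.    6.65]
xyz [-118.3  -98.4   99.7] r [-0.   -0.    6.65]
497 [0.49173838 0.04190748 0.05386983] 0.08974640806962486
```

Request:
apply_moves(rows=[{"x": -40,"y": -33,"z": 0,"rx": 0,"ry": 0,"rz": 1.7,"claw": 0},{"x": -80,"y": -66,"z": 10,"rx": 0,"ry": 0,"rz": 3.4,"claw": 0},{"x": -118,"y": -98,"z": 20,"rx": 0,"ry": 0,"rz": 5.1,"claw": 0},{"x": -118,"y": -98,"z": 35,"rx": 0,"ry": 0,"rz": 6.65,"claw": 60},{"x": -118,"y": -98,"z": 45,"rx": 0,"ry": 0,"rz": 6.65,"claw": 60},{"x": -118,"y": -98,"z": 45,"rx": 0,"ry": 0,"rz": 6.65,"claw": 60}])

```text
time_s: 33.75
position: [0.5398, -0.2936, 0.1239]
tcp_rot: [[-0.14, 0.99, -0.003], [0.99, 0.14, 0.002], [0.003, -0.003, -1.0]]
force: [0.3, 0.5, 0.2]
opening: 0.79
grasp_force: 0.0
```

```bash
python3 - <<'E'
from h import *
print(read_state()['position'],read_state()['opening']);row([.5398,-.2970,.071],down(7.5))
E
```

```text
[ 0.53980106 -0.29359124  0.12393677] 0.7900242362895152
xyz [-3.5 -0.3 52.9] r [-0.03 -0.03  0.09]
```

Request:
apply_moves(rows=[{"x": -3,"y": 0,"z": 25,"rx": 0,"ry": 0,"rz": 0,"claw": 90},{"x": -3,"y": 0,"z": 45,"rx": 0,"ry": 0,"rz": 0,"claw": 90},{"x": -3,"y": 0,"z": 53,"rx": 0,"ry": 0,"rz": 0,"claw": 90},{"x": -3,"y": 0,"z": 53,"rx": 0,"ry": 0,"rz": 0,"claw": 255},{"x": -3,"y": 0,"z": 53,"rx": 0,"ry": 0,"rz": 0,"claw": 255},{"x": -3,"y": 0,"z": 53,"rx": 0,"ry": 0,"rz": 0,"claw": 255},{"x": -3,"y": 0,"z": 53,"rx": 0,"ry": 0,"rz": 0,"claw": 255},{"x": -3,"y": 0,"z": 53,"rx": 0,"ry": 0,"rz": 0,"claw": 255},{"x": -3,"y": 0,"z": 53,"rx": 0,"ry": 0,"rz": 0,"claw": 255},{"x": -3,"y": 0,"z": 53,"rx": 0,"ry": 0,"rz": 0,"claw": 255}])

```text
time_s: 35.0
position: [0.5408, -0.2978, 0.0717]
tcp_rot: [[-0.136, 0.991, -0.001], [0.991, 0.136, 0.001], [0.001, -0.001, -1.0]]
force: [-0.8, -0.1, 3.4]
opening: 0.178
grasp_force: 30.0
```

Request:
apply_moves(rows=[{"x": 0,"y": 0,"z": -4,"rx": 0,"ry": 0,"rz": 0,"claw": 255},{"x": 0,"y": 0,"z": -10,"rx": 0,"ry": 0,"rz": 0,"claw": 255},{"x": 0,"y": 0,"z": -18,"rx": 0,"ry": 0,"rz": 0,"claw": 255},{"x": 0,"y": 0,"z": -28,"rx": 0,"ry": 0,"rz": 0,"claw": 255},{"x": 0,"y": 0,"z": -40,"rx": 0,"ry": 0,"rz": 0,"claw": 255},{"x": 0,"y": 0,"z": -55,"rx": 0,"ry": 0,"rz": 0,"claw": 255},{"x": 0,"y": 0,"z": -70,"rx": 0,"ry": 0,"rz": 0,"claw": 255},{"x": 0,"y": 0,"z": -70,"rx": 0,"ry": 0,"rz": 0,"claw": 255}])

```text
time_s: 36.0
position: [0.542, -0.2986, 0.1435]
tcp_rot: [[-0.136, 0.991, 0.002], [0.991, 0.136, -0.002], [-0.002, 0.002, -1.0]]
force: [0.9, 0.2, -4.1]
opening: 0.182
grasp_force: 30.0
```

```bash
cat > chk.py <<'E'
from h import *
s=read_state(); print(s['time_s'],s['position'],s['joint_positions'].round(1),s['force'],s['opening'],s['tcp_rot'].round(3).tolist())
# points in a frame carried by the tool: x to mouth, z up from the pan's underside
for n in('top','scene'):
    im,d,P=cloud(n); Q=((P-s['position'])@s['tcp_rot'])*1000; Q=np.dstack([Q[...,0]-62,Q[...,1],72-Q[...,2]])
    f=(abs(Q[...,1])<60)&(Q[...,0]>-30)&(Q[...,0]<50)&(abs(Q[...,2])<30)
    t=Q[f]
    if len(t)>30:
        t2=t[t[:,2]<12]
        c=np.linalg.lstsq(np.c_[t2[:,:2],np.ones(len(t2))],t2[:,2],rcond=None)[0]; print(n,len(t2),'floor slope deg',np.degrees(np.arctan(c[:2])).round(1),'z',c[2].round(1))
        r=Q[...,2]-(Q[...,:2]@c[:2]+c[2])
        m=(r>8)&(r<32)&(abs(Q[...,1])<66)&(Q[...,0]>-58)&(Q[...,0]<75)
        k,l,st,_=cv2.connectedComponentsWithStats(m.astype(np.uint8))
        for i in range(1,k):
            if st[i,4]>12: print('  blob',st[i,4],Q[l==i].mean(0).round(0),np.ptp(Q[l==i],axis=0).round(0))
    cv2.imwrite(f'pics/last_{n}.png',im[:,:,::-1])
E
python3 chk.py
```

```text
36.0 [ 0.54197543 -0.29861616  0.14347266] [-39.2  37.1  88.2  -0.   54.5 -47. ] [ 0.86939148  0.23080998 -4.06401707] 0.18214297005178903 [[-0.136, 0.991, 0.002], [0.991, 0.136, -0.002], [-0.002, 0.002, -1.0]]
top 978 floor slope deg [-0.5 -0.2] z 3.1
  blob 59 [-11.  23.  20.] [27. 27. 16.]
  blob 113 [-11. -23.  21.] [30. 54. 18.]
scene 423 floor slope deg [-0.7  0.1] z 3.6
  blob 112 [-9. -2. 19.] [26. 87. 17.]
```

Request:
apply_moves(rows=[{"x": 2,"y": -2,"z": -8,"rx": 0,"ry": 0,"rz": -0.4,"claw": 255},{"x": 6,"y": -6,"z": -22,"rx": 0,"ry": 0,"rz": -1.2,"claw": 255},{"x": 12,"y": -12,"z": -40,"rx": 0,"ry": 0,"rz": -2.1,"claw": 255},{"x": 18,"y": -18,"z": -60,"rx": 0,"ry": 0,"rz": -3.1,"claw": 255},{"x": 25,"y": -24,"z": -80,"rx": 0,"ry": 0,"rz": -4.1,"claw": 255},{"x": 32,"y": -30,"z": -100,"rx": 0,"ry": 0,"rz": -5.1,"claw": 255},{"x": 38,"y": -36,"z": -118,"rx": 0,"ry": 0,"rz": -6,"claw": 255},{"x": 42,"y": -39,"z": -132,"rx": 0,"ry": 0,"rz": -6.7,"claw": 255},{"x": 44,"y": -41,"z": -140,"rx": 0,"ry": 0,"rz": -7.1,"claw": 255},{"x": 44,"y": -41,"z": -140,"rx": 0,"ry": 0,"rz": -7.1,"claw": 255}])

```text
time_s: 37.35
position: [0.4944, -0.2597, 0.2815]
tcp_rot: [[-0.771, 0.637, -0.001], [0.637, 0.771, 0.001], [0.002, -0.0, -1.0]]
force: [0.2, 0.2, -3.1]
opening: 0.181
grasp_force: 30.0
```

```bash
python3 chk.py
```

```text
37.35 [ 0.49437295 -0.25967242  0.28145124] [-39.2  22.9  89.4  -0.   67.8 -89.6] [ 0.23196273  0.16610483 -3.08198905] 0.18125172640087323 [[-0.771, 0.637, -0.001], [0.637, 0.771, 0.001], [0.002, -0.0, -1.0]]
top 953 floor slope deg [-0.6  0.1] z 3.2
  blob 75 [-10.  25.  20.] [26. 24. 14.]
  blob 42 [-11.   1.  19.] [23. 13. 11.]
scene 325 floor slope deg [-1.5  0.5] z 5.0
  blob 109 [-15.   4.  20.] [28. 81. 16.]
```

Request:
apply_moves(rows=[{"x": 0,"y": 0,"z": 0,"rx": 0,"ry": 0.4,"rz": 0,"claw": 255},{"x": 0,"y": 0,"z": 0,"rx": 0,"ry": 1.1,"rz": 0,"claw": 255},{"x": 0,"y": 0,"z": 0,"rx": 0,"ry": 1.9,"rz": 0,"claw": 255},{"x": 0,"y": 0,"z": 0,"rx": 0,"ry": 2.8,"rz": 0,"claw": 255},{"x": 0,"y": 0,"z": 0,"rx": 0,"ry": 3.7,"rz": 0,"claw": 255},{"x": 0,"y": 0,"z": 0,"rx": 0,"ry": 4.6,"rz": 0,"claw": 255},{"x": 0,"y": 0,"z": 0,"rx": 0,"ry": 5.5,"rz": 0,"claw": 255},{"x": 0,"y": 0,"z": 0,"rx": 0,"ry": 6.4,"rz": 0,"claw": 255},{"x": 0,"y": 0,"z": 0,"rx": 0,"ry": 7.1,"rz": 0,"claw": 255},{"x": 0,"y": 0,"z": 0,"rx": 0,"ry": 7.5,"rz": 0,"claw": 255}])

```text
time_s: 38.7
position: [0.4952, -0.2606, 0.2792]
tcp_rot: [[-0.543, 0.637, -0.546], [0.45, 0.77, 0.452], [0.709, -0.001, -0.705]]
force: [0.4, -0.7, -3.0]
opening: 0.176
grasp_force: 30.0
```

Request:
apply_moves(rows=[{"x": 0,"y": 0,"z": 0,"rx": 0,"ry": 0,"rz": 0,"claw": 255},{"x": 0,"y": 0,"z": 0,"rx": 0,"ry": 0,"rz": 0,"claw": 255},{"x": 0,"y": 0,"z": 0,"rx": 0,"ry": 0,"rz": 0,"claw": 255}])

```text
time_s: 39.08
position: [0.4946, -0.2599, 0.2818]
tcp_rot: [[-0.545, 0.637, -0.545], [0.45, 0.771, 0.45], [0.707, -0.0, -0.707]]
force: [0.2, -0.1, -3.8]
opening: 0.181
grasp_force: 30.0
```

```bash
python3 chk.py; python3 - <<'E'
import cv2,numpy as np
a=cv2.imread('pics/last_top.png'); b=cv2.imread('pics/last_scene.png')
cv2.imwrite('pics/fin.png',np.hstack([cv2.resize(a[120:320,220:460],(480,400)),cv2.resize(b[100:300,200:340],(280,400))]))
E
```

```text
39.075 [ 0.49457317 -0.2598841   0.28175899] [-39.3  43.3  63.4   0.2 118.3 -89.7] [ 0.16378147 -0.11938482 -3.75623533] 0.18089869886879634 [[-0.545, 0.637, -0.545], [0.45, 0.771, 0.45], [0.707, -0.0, -0.707]]
scene 447 floor slope deg [-0.3  0.1] z 4.3
  blob 98 [-47.  -2.  20.] [21. 80. 16.]
```

View pics/fin.png

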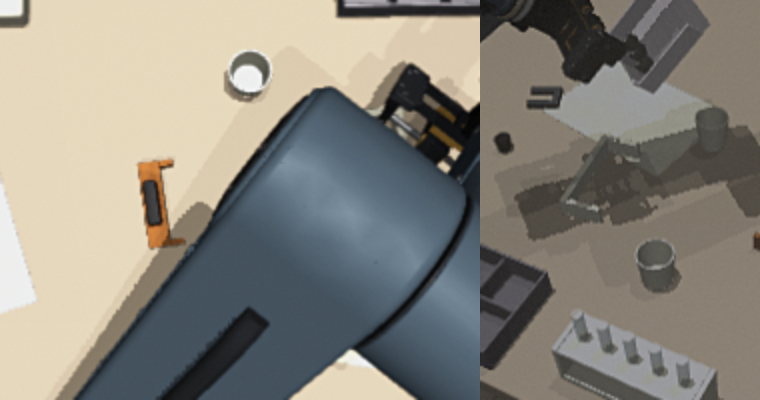

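The pan is tipped about 45° with the rocks slid against its back wall (blob at -47 mm, 80 mm wide). The pusher stands at about (152,203) and the cups are in place.

```bash
python3 -c "
from rig import hand_in; print(hand_in())"
```

```text
the job is handed in; nothing more can be done
None
```

The job is handed in: all three rocks are in the pan, which is held tipped about 45° with its lowest edge about 20 cm up, and the pusher stands clear. The first sweep jammed at the lip and tipped the pusher over, so I stood it up and swept again; it took about 39 s.

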